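# Set the heel stop and ease the freshly glued shoe against it

## Task

Turn the red handwheel until the heel stop's black pointer stands level with the red clip on the scale (not the blue one) within 3 mm. Then slide the freshly glued child's shoe along the board, heel first and softly, never pressing on it with more than 12 N, until its heel rests squarely against the middle of the black sprung pad. Move the stop only by its wheel, keep the shoe on the board, leave hammer, thread cone and tin alone, and let go of everything.

Things in the scene. Friction and masses are not known exactly. Their poses are not given: they have to be found in the camera images.
- jig: Light wooden sizing jig fixed on the bench, board 540 x 160 x 12 mm. Origin at the centre of its underside on the bench; its x axis runs along the board from the shoe's end to the handwheel's end, y across, z up. Board top 12 mm above the origin. The stop slides along the jig's y = 0 line. A grey gearbox 75 x 90 mm, top at z = 34 mm, lies under the wheel at x = 210 mm.
- handwheel (a joint): Angle (rad) of the red round handwheel, 60 mm diameter and 26 mm tall, upright axis at jig x = 210, y = 0 mm, rim from z = 50 to 76 mm above the bench, nothing above it. It starts at 0 and grows turning clockwise seen from above; each radian brings the stop 12 mm nearer to the shoe (towards jig -x). Stiff (0.25 N m): it stays where it is left. Range -0.3 to 5.2.
- handwheel_grip (a point): On the wheel's axis at the middle of its rim, 63 mm above the bench: grip across the 60 mm diameter from above.
- pointer (a point): Tip of the black pointer carried by the aluminium heel stop (block 28 x 60 x 36 mm, its top 49 mm above the bench), beside the paper scale on the jig's -y side. Compare its position along the jig's x with the red clip's centre.
- red_clip: Red clip fixed on the scale, 8 mm along jig x, 20 across, 8 high; origin at the centre of its underside, axes parallel to the jig's. It always lies on the shoe's side of the starting pointer.
- blue_clip: Blue clip like the red one, for another size; ignore it.
- pad_face (a point): Middle of the front face (towards jig -x) of the black rubber heel pad, 24 mm above the bench. Pad face 56 mm wide, from 15 to 45 mm above the bench. It stands in front of the stop block and gives way on a spring (300 N/m, travel 12 mm, then hard). Axes parallel to the jig's.
- shoe: Child's shoe on its last: black upper with brown straps, white sole and white last top. 180 long, 64 wide at the ball, 52 at the heel, 80 high. Origin at the centre of its underside (12 mm above the bench, on the board); x axis from toe to heel, z up. Forefoot wall upright to 30 mm above the sole's underside; the toe end is flat over its middle 32 mm. About 0.35 kg, slides with some friction.
- shoe_heel (a point): Rearmost point of the heel, 90 mm from the shoe's origin along its +x, 12 mm above its underside.
- shoe_toe (a point): Middle of the flat toe end, 90 mm from the shoe's origin along its -x, 12 mm above its underside: push here.
- hammer: Hammer lying on the bench beyond the board, 260 mm long; leave alone.
- thread: Upright black cone of thread, 56 mm diameter, 90 mm high; leave alone.
- glue_tin: Small tin with a yellow band, 64 mm diameter, 75 mm high; leave alone.

How it is judged:
By the outcome, as a careful person would: the job done as asked, in the order asked, and still so for the second after the job is handed in, with the robot touching nothing.
It also fails if it takes over 72 s, if anything falls off the work surface, if the arm or the gripper's body presses on something with over 40 N, if the wrist force passes 120 N, or if a joint passes its speed limit or range.

## Robot

A 7-joint arm with a two-finger parallel gripper is mounted at the origin on the work surface. World frame = base frame: x ahead of the robot, y to its left, z up, the work surface at z = 0. Lengths are in m, angles in rad, forces in N, time in s.
With the tool pointing down it reaches from about 0.4 to 0.875 m from the base axis. Payload 6.5 kg.
Tool frame: the origin (TCP) lies between the finger pads; the fingertips stand 17 mm ahead of it and the grasp point (between the pads) lies 2 mm behind it (ctrl.finger_overhang is the distance from the TCP to the fingertips, in m); z points along the fingers, y is the direction in which the jaws open and shut (so a half turn about z gives the same grasp; the last joint's range is limited). The gripper opens to 85 mm and grips with 20 to 120 N. Pads are 22 mm wide; open, the fingers measure 114 mm over their backs; the gripper's body (76 mm by 85 mm) begins 54 mm behind the grasp point. The pads swing forward as they close: fully open they stand 13 mm farther back than shut.
Start: joints at [1.038, 0.536, -0.004, 1.538, 0.003, 1.067, -0.071], TCP at [0.293, -0.58, 0.248] pointing down, gripper open.
Joint ranges: [-2.7, 2.7], [-0.37, 2.16], [-1.27, 1.26], [0.24, 2.4], [-1.31, 4.45], [0.19, 1.91], [-2.76, 2.76]. Speed limits (rad/s): [2.39, 2.39, 3.14, 3.14, 3.14, 3.14, 3.14].

## Interface

Orientations are given as a unit quaternion [x, y, z, w].
In Python, from workcell import monitor, vision, order, ctrl gives the robot as it stands.
- The arm moves only by the shell command python3 -m creep 'ROWS' [OPENING] [FORCE]. ROWS is text: rows parted by semicolons, each of 4 numbers parted by spaces: the shift along the tool's x, y, z in m, then the turn about the tool's z in rad. In form: x y z spin; .... A call has 1 to 8 rows; each row is the pose to reach, as a shift and turn from the pose commanded when the call began, along the tool's axes at that moment; what a row does not reach only later rows make up. A row lasts 1/12 s, in which the tool goes at most 41.7 mm and 7.16 degrees, less where a joint would pass 70% of its speed; a pose out of reach is approached as far as the arm can. A call with a gripper value outside its range is refused whole. OPENING is the closure, from -1 (fully open) to 1 (shut), set as the call begins (- or left out, the last holds). The fingers move at their own pace and stop on an object; FORCE is the grip in N (left out, the last holds). Time passes only in rows, so rows that repeat a pose let the fingers close. It gives the time, the measured TCP pose, the force and the opening at its end, in the units of the state.
- monitor.observe(): the state, without advancing time (a new reading comes with each control period).
- vision.grab_frame(name): name is "scene" or "side" or "wrist"; returns the picture (420x560x3 uint8, red, green, blue); there is no depth.
- vision.camera_info(name): a dict with "vertical_fov" (degrees; the focal length in pixels is half the picture's height over the tangent of half this angle, whatever the lens; pixels are square), "cx", "cy" (the principal point, pixels), "world_from_camera" (4x4, takes a point from camera to world coordinates); the wrist camera has in their place "mount" (4x4, takes a point from camera to tool coordinates, whose origin is the TCP and whose axes are the flange's). Camera axes: x right, y down, z forward; pixel columns grow to the right and rows downward; lengths in m; the calibration is good to about 2 mm. A picture is of the moment at which its call begins: read the wrist's pose just before it. camera_info takes no time and is no camera call.
- order.finish_job(): hands the job in, once; it reports no verdict.
The state is a dict: "time_s": time; "joint_pos": joint angles; "qd": joint speeds; "effort": joint torques, N m; "position": TCP position; "ee_rot": TCP orientation; "force": force on the tool from outside, world axes, zero at the start; "wrist_torque": the same for the moment, N m; "opening": opening from 0.0 (shut) to 1.0 (fully open).
Only numpy, scipy, OpenCV 4.12 (cv2) and the standard library are available. Lean on these libraries where they do the work, as an engineer would, in place of code of your own. Each camera call takes 0.05 s, during which the arm holds its last target. There are 200 camera calls.

## Working session

There is one attempt and no reset: what is moved stays moved. The work goes in short steps, Python scripts to look and compute and a shell command to move; the robot and the scene stay as the last step left them, time stands still between calls to the robot, and variables do not carry over. Pictures are saved under pics/ and viewed, about 8 in all and at most 12, crops included, and the job is handed in when it is done.

```bash
mkdir -p pics
cat > h.py <<'E'
from workcell import monitor, vision, order, ctrl
import numpy as np, cv2
from scipy.spatial.transform import Rotation as R
def cam(n,s=None):
    i=vision.camera_info(n); f=210/np.tan(np.radians(i["vertical_fov"])/2)
    if "mount" in i:
        T=np.eye(4);T[:3,:3]=R.from_quat(s["ee_rot"]).as_matrix();T[:3,3]=s["position"];T=T@np.array(i["mount"])
    else: T=np.array(i["world_from_camera"])
    return f,i["cx"],i["cy"],T
def ray(n,u,v,z,s=None):
    f,cx,cy,T=cam(n,s); d=T[:3,:3]@np.array([(u-cx)/f,(v-cy)/f,1.]); o=T[:3,3]
    return o+d*(z-o[2])/d[2]
def proj(n,p,s=None):
    f,cx,cy,T=cam(n,s); q=np.linalg.inv(T)@np.append(p,1); return q[0]/q[2]*f+cx,q[1]/q[2]*f+cy
def grab(n,name,crop=None,k=1):
    im=vision.grab_frame(n)[:,:,::-1]; cv2.imwrite(f"pics/{name}_raw.png",im)
    if crop: im=im[crop[1]:crop[3],crop[0]:crop[2]]
    cv2.imwrite(f"pics/{name}.png",cv2.resize(im,None,fx=k,fy=k,interpolation=cv2.INTER_CUBIC))
E
python3 - <<'E'
from h import *
s=monitor.observe();print(s)
for n in("scene","side","wrist"):print(n,vision.camera_info(n))
grab("scene","s0",k=1.4);grab("side","d0",k=1.4)
E
```

```text
{'time_s': 0.0, 'joint_pos': array([ 1.03781091,  0.5371283 , -0.00442739,  1.5388726 ,  0.00258842,
        1.06729467, -0.07119432]), 'qd': array([ 0.00045192,  0.00050682,  0.00067252, -0.00143999, -0.00027897,
        0.00117588,  0.00017348]), 'effort': array([ 3.97955164e-04, -5.83420515e+01,  1.04855608e+00, -2.59105539e+01,
        1.22982819e-02,  9.50532878e-03,  6.22135900e-06]), 'position': array([ 0.29222499, -0.57993736,  0.24743791]), 'ee_rot': array([ 9.72879769e-01,  2.31309825e-01, -2.54378489e-04, -8.09573838e-04]), 'force': array([-0.69803539,  0.48535973,  0.28332228]), 'wrist_torque': array([-0.02125416,  0.01957458, -0.01427671]), 'opening': 0.9966309076296936}
scene {'vertical_fov': 47.57296086247232, 'cx': 277.7706187890353, 'cy': 205.64851612919074, 'world_from_camera': array([[-0.82576019,  0.36400525, -0.43083673,  0.95830945],
       [ 0.56364147,  0.50453455, -0.65402842,  0.56095167],
       [-0.02069777, -0.78290809, -0.621793  ,  0.58020743],
       [ 0.        ,  0.        ,  0.        ,  1.        ]])}
side {'vertical_fov': 54.56383866155953, 'cx': 281.8489109727105, 'cy': 209.20920977550588, 'world_from_camera': array([[-0.93376007, -0.26240963,  0.24337896,  0.44352273],
       [-0.35777138,  0.66617982, -0.65437305,  0.46910134],
       [ 0.00957964, -0.69810145, -0.71593477,  0.54713637],
       [ 0.        ,  0.        ,  0.        ,  1.        ]])}
wrist {'vertical_fov': 61.10083033519057, 'cx': 280.97827754024104, 'cy': 211.49101858147992, 'mount': array([[-2.32883121e-04, -9.59246093e-01, -2.82571899e-01,
         7.11221615e-02],
       [ 9.99999855e-01, -8.62371751e-05, -5.31406040e-04,
        -5.98078721e-04],
       [ 4.85380965e-04, -2.82571982e-01,  9.59245974e-01,
        -1.25537028e-01],
       [ 0.00000000e+00,  0.00000000e+00,  0.00000000e+00,
         1.00000000e+00]])}
```

View pics/s0.png

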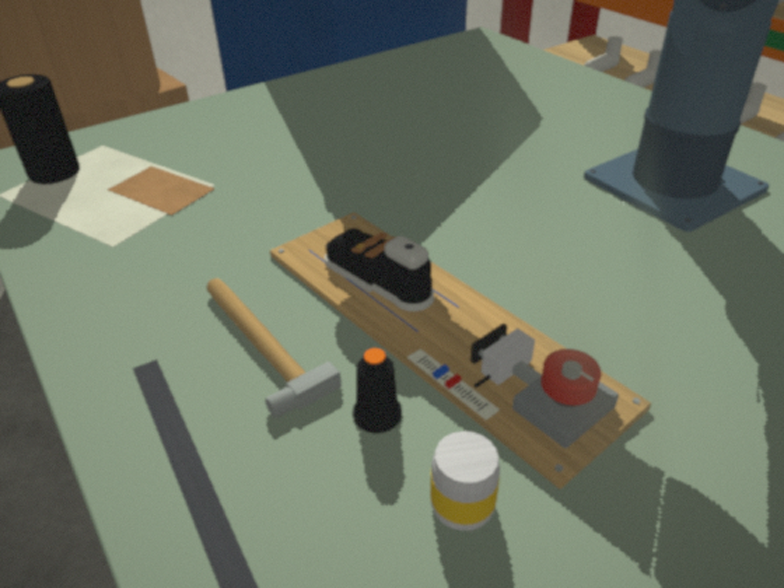

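View pics/d0.png

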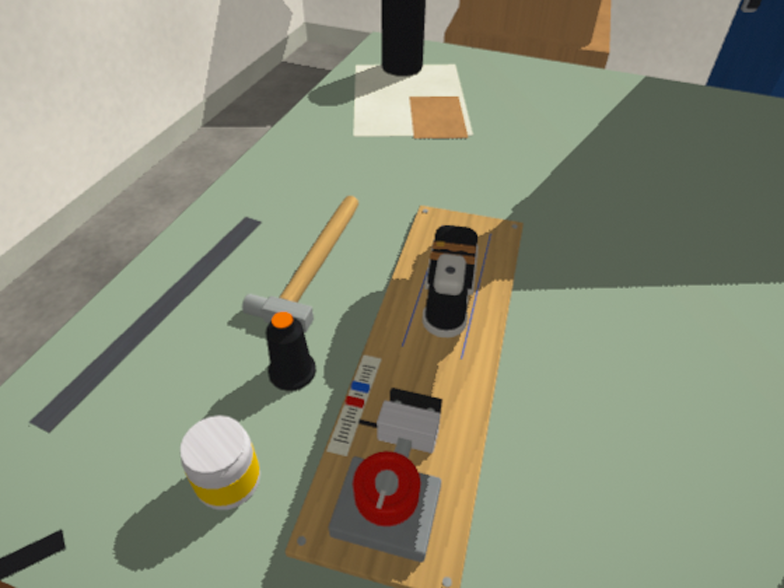

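Both views show the jig with the shoe at the far end and the wheel at the near end. In the side view (x1.4 pixels) the wheel is at (387,488), the red clip at (355,401), the blue clip at (360,387) and the pointer tip at about (360,423). I'll fit the jig frame from the board corners next.

```bash
cat > fit.py <<'E'
from h import *
from scipy.optimize import least_squares
obs=[("scene",270,255,-.27,-.08),("scene",651,405,.27,.08),("scene",562,487,.27,-.08),("scene",350,213,-.27,.08),
("side",419,206,-.27,-.08),("side",523,224,-.27,.08),("side",287,553,.27,-.08)]
def W(p,x,y,z):
    c,s=np.cos(p[2]),np.sin(p[2]); return np.array([p[0]+c*x-s*y,p[1]+s*x+c*y,z])
def res(p): return np.concatenate([np.subtract(proj(n,W(p,x,y,.012)),(u/1.4,v/1.4)) for n,u,v,x,y in obs])
p0=least_squares(res,[.4,0,1.0]); 
for n,u,v,x,y in obs: print(n,x,y,ray(n,u/1.4,v/1.4,.012).round(4))
best=min((least_squares(res,[.4,-.1,a]) for a in np.arange(-3,3.1,.5)),key=lambda r:r.cost)
print(best.x,best.fun.round(1)); p=best.x
def J(w):
    c,s=np.cos(p[2]),np.sin(p[2]); d=np.array(w[:2])-p[:2]; return np.array([c*d[0]+s*d[1],-s*d[0]+c*d[1],w[2]]).round(4)
if __name__=="__main__":
    for t,n,u,v,z in[("wheel top","side",387,486,.076),("wheel","scene",571,368,.076),("red","side",355,401,.02),("blue","side",360,387,.02),("ptr","side",361,423,.02),("ptr","scene",477,384,.02),("red","scene",453,380,.02),("shoe lasttop hole","side",450,270,.092),("heel bottom","side",445,334,.014)]:
        w=ray(n,u/1.4,v/1.4,z);print(t,n,w.round(4),J(w))
    im=cv2.imread("pics/d0_raw.png")
    cv2.imwrite("pics/c1.png",cv2.resize(im[245:345,220:330],None,fx=6,fy=6,interpolation=cv2.INTER_CUBIC))
    cv2.imwrite("pics/c2.png",cv2.resize(im[140:260,260:390],None,fx=5,fy=5,interpolation=cv2.INTER_CUBIC))
E
python3 fit.py
```

```text
scene -0.27 -0.08 [ 0.6626 -0.2033  0.012 ]
scene 0.27 0.08 [0.4463 0.3063 0.012 ]
scene 0.27 -0.08 [0.6042 0.3252 0.012 ]
scene -0.27 0.08 [ 0.5065 -0.2322  0.012 ]
side -0.27 -0.08 [ 0.6574 -0.2085  0.012 ]
side -0.27 0.08 [ 0.4986 -0.2242  0.012 ]
side 0.27 -0.08 [0.5984 0.323  0.012 ]
[ 0.55147538  0.04689852 -4.60229061] [-1.2 -2.5  1.8 -1.1  0.9 -1.6  2.3 -0.3 -0.8 -1.4 -0.8 -2.  -2.5 -0.1]
wheel top side [0.5261 0.2594 0.076 ] [0.214  0.0019 0.076 ]
wheel scene [0.5302 0.2538 0.076 ] [ 0.2079 -0.0016  0.076 ]
red side [0.604  0.1567 0.02  ] [ 0.1033 -0.0643  0.02  ]
blue side [0.6062 0.1378 0.02  ] [ 0.0844 -0.0644  0.02  ]
ptr side [0.5871 0.1795 0.02  ] [ 0.1278 -0.0499  0.02  ]
ptr scene [0.5879 0.1758 0.02  ] [ 0.1241 -0.0504  0.02  ]
red scene [0.6062 0.1551 0.02  ] [ 0.1016 -0.0663  0.02  ]
shoe lasttop hole side [ 0.5516 -0.0052  0.092 ] [-0.0518  0.0056  0.092 ]
heel bottom side [0.5423 0.0247 0.014 ] [-0.021   0.0115  0.014 ]
```

View pics/c1.png

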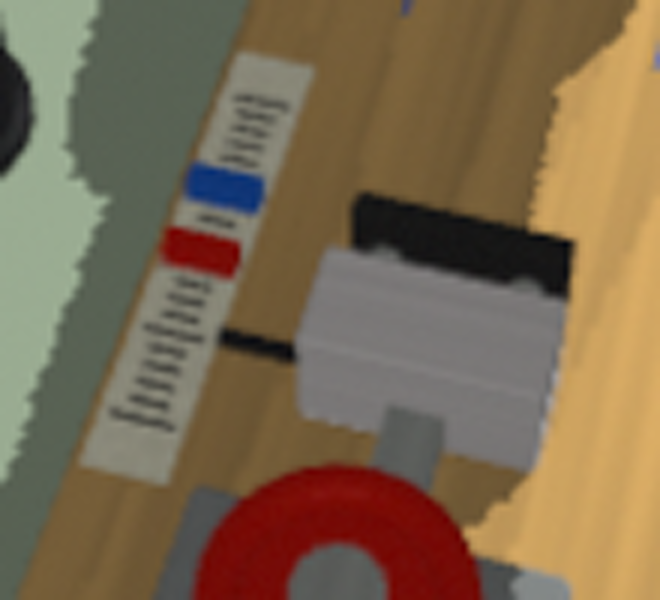

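View pics/c2.png

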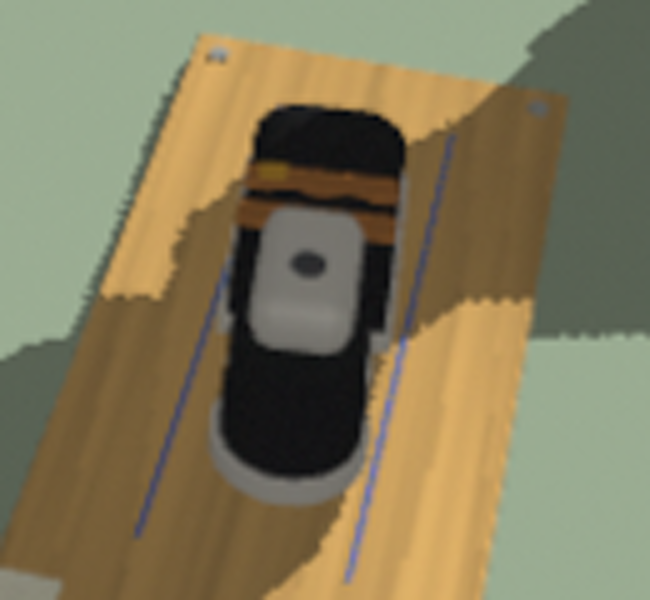

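The enlarged crop shows the pointer tip at (222,336) and the clip at (201,251), about 22-24 mm apart along the scale. The second crop shows the shoe about 10 mm off the centre line and slightly yawed. The board corners agree to about 2 px, or 4 mm. Next I'll move over the wheel and spin back for turning room.

```bash
python3 -m creep '0.19 -0.2 0 0;0.19 -0.2 0 0;0.19 -0.2 0 0;0.19 -0.2 0 0;0.19 -0.2 0 0;0.19 -0.2 0 0;0.19 -0.2 0 0;0.19 -0.2 0 0' -1 60
python3 -m creep '0.19 -0.2 0 0;0.19 -0.2 0 0;0.19 -0.2 0 0;0.19 -0.2 0 0;0.19 -0.2 0 0;0.19 -0.2 0 0;0.19 -0.2 0 0;0.19 -0.2 0 0'
python3 -m creep '0.19 -0.2 0 0;0.19 -0.2 0 0;0.19 -0.2 0 0;0.19 -0.2 0 0;0.19 -0.2 0 0;0.19 -0.2 0 0;0.19 -0.2 0 0;0.19 -0.2 0 0'
python3 -m creep '0 0 0 -1;0 0 0 -1;0 0 0 -1;0 0 0 -1;0 0 0 -1;0 0 0 -1;0 0 0 -1;0 0 0 -1'
python3 - <<'E'
from h import *
s=monitor.observe();print(s["joint_pos"].round(2),s["position"],s["ee_rot"])
E
```

```text
time_s: 0.77
position: [0.3742, -0.3101, 0.2481]
ee_rot: [0.972, 0.235, 0.0, -0.001]
force: [0.5, -0.2, -0.1]
opening: 1.002
time_s: 1.43
position: [0.4533, -0.0464, 0.2485]
ee_rot: [0.972, 0.235, 0.001, -0.001]
force: [0.8, 0.4, -0.2]
opening: 1.0
time_s: 2.1
position: [0.5318, 0.2181, 0.2481]
ee_rot: [0.972, 0.235, 0.001, -0.002]
force: [-0.6, -0.3, -0.4]
opening: 1.003
time_s: 2.77
position: [0.5318, 0.2099, 0.2478]
ee_rot: [0.741, 0.671, -0.001, 0.0]
force: [-0.5, 0.0, 0.5]
opening: 1.002
[-0.01  0.47 -0.6   1.72  0.3   1.04 -0.81] [0.53180295 0.20994144 0.24777981] [ 7.41343870e-01  6.71125008e-01 -6.70303053e-04  2.02520710e-04]
```

Run:
```python
from h import *
import json
s=monitor.observe();grab("wrist","w1",k=1.4);json.dump({k:list(map(float,s[k])) for k in("position","ee_rot")},open("w1.json","w"))
```

```text
(no output)
```

View pics/w1.png

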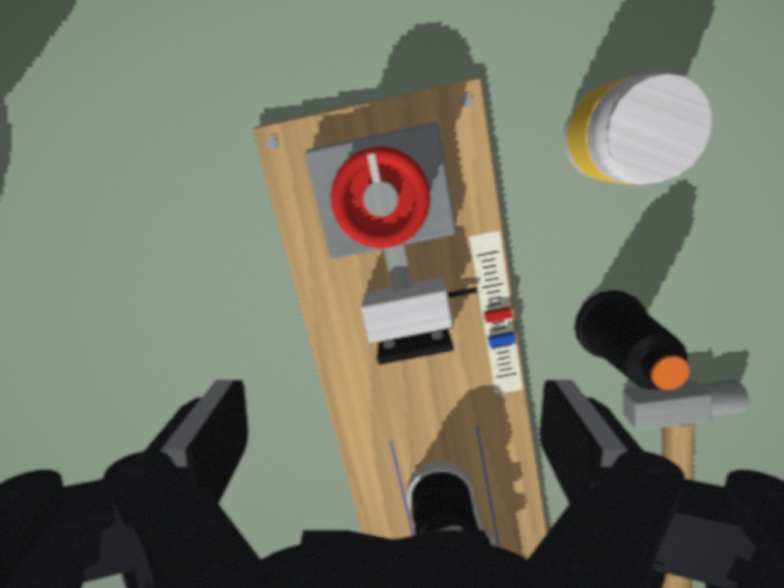

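The wrist view shows the wheel top centre at (380,198), pointer tip (477,292), red clip (498,314), blue clip (502,340), pad front edge around (415,358) and shoe heel at (441,463).

Run:
```python
from fit import *
import json
s=json.load(open("w1.json"))
for t,u,v,z in[("c++",254,128,.012),("c+-",481,78,.012),("wheel",381,198,.076),("hub",381,199,.07),("red",498,314,.02),("blue",502,340,.02),("ptr",477,292,.02),("ptr",477,292,.03),("ptrroot",450,296,.03),("tin",660,130,.075),("thr",668,373,.09),("padL",380,362,.045),("padR",453,348,.045),("heel",439,463,.02)]:
    w=ray("wrist",u/1.4,v/1.4,z,s);print(t,w.round(4),J(w))
im=cv2.imread("pics/w1_raw.png")
cv2.imwrite("pics/w1c.png",cv2.resize(im[160:270,250:380],None,fx=6,fy=5.4,interpolation=cv2.INTER_CUBIC))
R0=R.from_quat(s["ee_rot"]);print(R0.inv().apply(np.array([.5285,.2565,.12])-s["position"]))
```

```text
scene -0.27 -0.08 [ 0.6626 -0.2033  0.012 ]
scene 0.27 0.08 [0.4463 0.3063 0.012 ]
scene 0.27 -0.08 [0.6042 0.3252 0.012 ]
scene -0.27 0.08 [ 0.5065 -0.2322  0.012 ]
side -0.27 -0.08 [ 0.6574 -0.2085  0.012 ]
side -0.27 0.08 [ 0.4986 -0.2242  0.012 ]
side 0.27 -0.08 [0.5984 0.323  0.012 ]
[ 0.55147538  0.04689852 -4.60229061] [-1.2 -2.5  1.8 -1.1  0.9 -1.6  2.3 -0.3 -0.8 -1.4 -0.8 -2.  -2.5 -0.1]
c++ [0.4438 0.3051 0.012 ] [0.2684 0.0786 0.012 ]
c+- [0.6007 0.3213 0.012 ] [ 0.2673 -0.0791  0.012 ]
wheel [0.5279 0.255  0.076 ] [0.2094 0.0006 0.076 ]
hub [0.5276 0.2539 0.07  ] [0.2083 0.001  0.07  ]
red [0.6039 0.1563 0.02  ] [ 0.103  -0.0641  0.02  ]
blue [0.606  0.1352 0.02  ] [ 0.0817 -0.0639  0.02  ]
ptr [0.5891 0.175  0.02  ] [ 0.1231 -0.0515  0.02  ]
ptr [0.5877 0.178  0.03  ] [ 0.1263 -0.0504  0.03  ]
ptrroot [0.5682 0.1769 0.03  ] [ 0.1274 -0.0309  0.03  ]
tin [0.6896 0.277  0.075 ] [ 0.2135 -0.1626  0.075 ]
thr [0.6943 0.1321 0.09  ] [ 0.0689 -0.1513  0.09  ]
padL [0.5138 0.1373 0.045 ] [0.094  0.0275 0.045 ]
padR [0.5664 0.1429 0.045 ] [ 0.0938 -0.0254  0.045 ]
heel [0.5505 0.0321 0.02  ] [-0.0146  0.0026  0.02  ]
[ 0.04616309 -0.00782785  0.1277262 ]
```

```bash
python3 -m creep '0 0 0 -1;0 0 0 -1;0 0 0 -1;0 0 0 -1;0 0 0 -1;0 0 0 -1;0 0 0 -1;0 0 0 -1'
python3 - <<'E'
from h import *
s=monitor.observe();print(s["joint_pos"].round(2),s["position"],s["ee_rot"])
R0=R.from_quat(s["ee_rot"]);print(R0.inv().apply(np.array([.5285,.2565,.069])-s["position"]))
E
```

```text
time_s: 3.48
position: [0.5318, 0.2103, 0.2478]
ee_rot: [0.33, 0.944, -0.001, -0.0]
force: [-0.7, -0.0, -0.1]
opening: 1.001
[ 0.14  0.53 -0.82  1.72  0.43  1.08  0.08] [0.53176546 0.21029862 0.24781924] [ 3.30131463e-01  9.43934752e-01 -6.26673535e-04 -8.75739243e-05]
[0.03139289 0.03431738 0.178769  ]
```

```bash
python3 -m creep '0.031 0.035 0.05 0;0.031 0.035 0.085 0;0.031 0.035 0.12 0;0.031 0.035 0.15 0;0.031 0.035 0.17 0;0.031 0.035 0.183 0;0.031 0.035 0.183 0;0.031 0.035 0.183 0' -1 80
python3 -m creep '0 0 0 0;0 0 0 0;0 0 0 0;0 0 0 0;0 0 0 0;0 0 0 0;0 0 0 0;0 0 0 0' 1 80
python3 -m creep '0 0 0 0;0 0 0 0;0 0 0 0;0 0 0 0' 1 80
```

```text
time_s: 4.15
position: [0.5296, 0.2581, 0.0656]
ee_rot: [0.332, 0.943, -0.0, 0.0]
force: [1.0, 1.1, 1.2]
opening: 0.999
time_s: 4.82
position: [0.5276, 0.255, 0.0669]
ee_rot: [0.332, 0.943, -0.004, -0.0]
force: [-9.3, -10.3, 16.3]
opening: 0.677
time_s: 5.15
position: [0.5276, 0.255, 0.067]
ee_rot: [0.332, 0.943, -0.004, -0.0]
force: [-9.8, -10.4, 16.1]
opening: 0.675
```

```bash
python3 -m creep '0 -0.0035 -0.0015 0;0 -0.0035 -0.0015 0;0 -0.0035 -0.0015 0'
python3 -m creep '0 0 0 0.1;0 0 0 0.2;0 0 0 0.3;0 0 0 0.4;0 0 0 0.5;0 0 0 0.6;0 0 0 0.7;0 0 0 0.8'
python3 - <<'E'
from h import *
s=monitor.observe();print(s["joint_pos"].round(2),s["position"],s["wrist_torque"])
E
```

```text
time_s: 5.4
position: [0.5274, 0.2549, 0.0672]
ee_rot: [0.332, 0.943, -0.0, 0.0]
force: [1.2, -0.9, -3.6]
opening: 0.678
time_s: 6.07
position: [0.528, 0.2552, 0.0672]
ee_rot: [0.674, 0.739, 0.0, 0.001]
force: [4.4, -1.7, -6.7]
opening: 0.671
[-0.18  0.73 -0.48  1.8   0.48  0.73 -0.83] [0.5279792  0.25523433 0.06721454] [-0.47555611 -0.05126096  0.27172262]
```

Smooth so far: 0.8 rad turned with small forces. I'll turn another 0.8 and then look with the side camera.

```bash
python3 -m creep '0 0 0 0.1;0 0 0 0.2;0 0 0 0.3;0 0 0 0.4;0 0 0 0.5;0 0 0 0.6;0 0 0 0.7;0 0 0 0.8'
python3 -m creep '0 0 0 0;0 0 0 0'
python3 - <<'E'
from h import *
s=monitor.observe();print(s["joint_pos"].round(2),s["position"],s["wrist_torque"])
grab("side","d2",(210,240,340,345),6);grab("scene","s2",(270,230,400,335),6)
a=cv2.imread("pics/d2.png");b=cv2.imread("pics/s2.png")
cv2.imwrite("pics/e2.png",cv2.resize(np.vstack([a[:,:],b]),None,fx=.476,fy=.476) if 0 else cv2.resize(np.hstack([a,b]),(800,323)))
E
```

```text
time_s: 6.73
position: [0.5287, 0.2551, 0.0672]
ee_rot: [0.909, 0.417, 0.001, 0.0]
force: [5.5, -3.6, -8.6]
opening: 0.676
time_s: 6.9
position: [0.5287, 0.2552, 0.0672]
ee_rot: [0.908, 0.419, 0.001, 0.0]
force: [5.9, -3.2, -7.7]
opening: 0.675
[-0.32  0.7  -0.28  1.81  0.29  0.68 -1.47] [0.52868241 0.25515287 0.06722256] [-0.05870226 -0.48500864 -0.27792056]
```

View pics/e2.png

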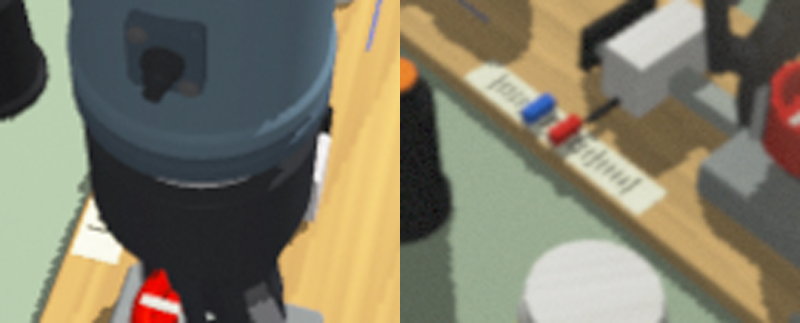

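```bash
python3 - <<'E' | tail -8
from fit import *
for z in(.016,.02,.024,.028): print(z,J(ray("scene",270+190/3.077,230+120/3.077,z)))
print("red",J(ray("scene",270+166/3.077,230+126/3.077,.02)))
# triangulate start pointer tip: wrist w1, scene s0, side
import json
s=json.load(open("w1.json"))
for z in(.014,.018,.022,.026,.03): print(z,J(ray("wrist",477/1.4,292/1.4,z,s))[0],J(ray("scene",477/1.4,384/1.4,z))[0],J(ray("side",257,301,z))[0])
E
```

```text
0.024 [ 0.1091 -0.0556  0.024 ]
0.028 [ 0.1117 -0.0585  0.028 ]
red [ 0.1012 -0.0651  0.02  ]
0.014 0.1206 0.1205 0.1228
0.018 0.1219 0.1229 0.1252
0.022 0.1232 0.1254 0.1275
0.026 0.1244 0.1278 0.1298
0.03 0.1257 0.1303 0.1321
```

Single-view estimates disagree by a few mm (5 mm left, against about 1.5 mm expected), so I'll release and look from above.

```bash
python3 -m creep '0 0 0 0;0 0 0 0;0 0 0 0;0 0 0 0;0 0 0 0;0 0 0 0' -1
python3 -m creep '0 0 -0.02 0;0 0 -0.04 0;0 0 -0.08 0;0 0 -0.12 0;0 0 -0.15 0;0 0 -0.15 -0.1;0 0 -0.15 -0.2;0 0 -0.15 -0.3'
python3 -m creep '0.05 0 0 -0.7;0.05 0 0 -0.7;0.05 0 0 -0.7;0.05 0 0 -0.7;0.05 0 0 -0.7;0.05 0 0 -0.7;0.05 0 0 -0.7;0.05 0 0 -0.7'
python3 - <<'E'
from h import *
s=monitor.observe();print(s["joint_pos"].round(2),s["position"],s["ee_rot"])
p=proj("wrist",(.5975,.165,.02),s);print(p)
E
```

```text
time_s: 7.5
position: [0.527, 0.2562, 0.0671]
ee_rot: [0.907, 0.42, 0.0, -0.0]
force: [0.3, 0.2, 0.5]
opening: 1.002
time_s: 8.17
position: [0.5272, 0.2561, 0.2178]
ee_rot: [0.833, 0.553, 0.001, 0.0]
force: [-0.7, 0.3, 0.4]
opening: 1.003
time_s: 8.83
position: [0.5465, 0.3018, 0.2167]
ee_rot: [0.596, 0.803, -0.0, -0.0]
force: [0.0, -0.7, 0.3]
opening: 0.997
[-0.18  0.59 -0.57  1.61  0.36  1.04 -0.56] [0.54651792 0.30175575 0.21673483] [ 5.96118450e-01  8.02896484e-01 -4.76388187e-05 -1.63356630e-04]
(np.float64(290.7457119981626), np.float64(324.9568021994617))
```

```bash
python3 -m creep '-0.04 0 0 0;-0.08 0 0 0;-0.08 0 0 0;-0.08 0 0 0;-0.08 0 0 0'
python3 - <<'E'
from h import *
import json
s=monitor.observe();print(s["position"])
p=proj("wrist",(.5975,.165,.02),s);print(p)
json.dump({k:list(map(float,s[k])) for k in("position","ee_rot")},open("w3.json","w"))
u,v=map(int,p);print(u,v);grab("wrist","w3",(u-65,v-50,u+65,v+50),6)
E
```

```text
time_s: 9.25
position: [0.5699, 0.2254, 0.2169]
ee_rot: [0.596, 0.803, 0.0, -0.0]
force: [-0.5, 1.1, -0.5]
opening: 1.0
[0.5699176  0.22540208 0.21694224]
(np.float64(290.9278364865599), np.float64(253.96549303829946))
290 253
```

View pics/w3.png

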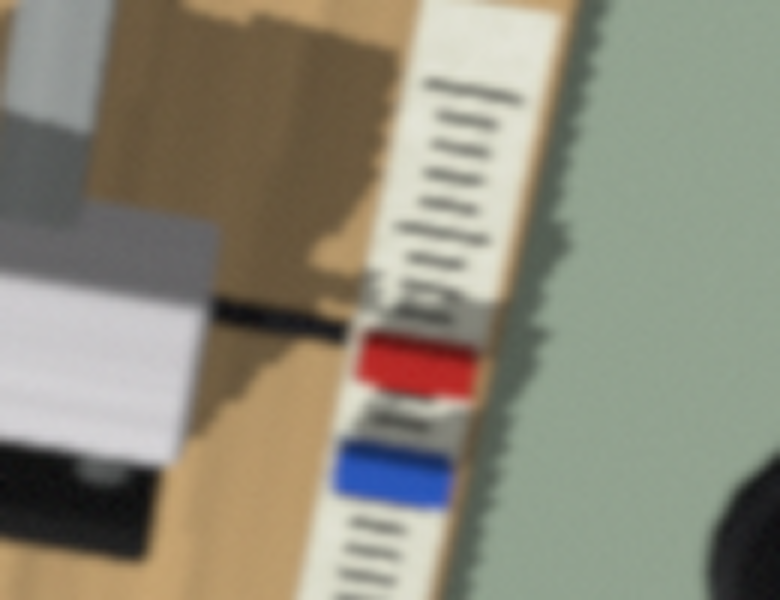

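Pointer tip is at crop (344,328) and the red clip's top centre at (417,366). The pointer is still on the wheel's side of the clip.

```bash
python3 - <<'E' | tail -9
from fit import *
import json
s=json.load(open("w3.json"))
f=lambda x,y,z:J(ray("wrist",225+x/6,203+y/6,z,s))
for z in(.014,.018,.022,.03): print(z,f(344,328,z))
print("red",f(417,367,.02),f(363,355,.02),f(474,376,.02)); print("blue",f(393,478,.02))
print("ticks",f(473,90,.013),f(443,235,.013))
E
```

```text
side 0.27 -0.08 [0.5984 0.323  0.012 ]
[ 0.55147538  0.04689852 -4.60229061] [-1.2 -2.5  1.8 -1.1  0.9 -1.6  2.3 -0.3 -0.8 -1.4 -0.8 -2.  -2.5 -0.1]
0.014 [ 0.1043 -0.0517  0.014 ]
0.018 [ 0.1061 -0.0513  0.018 ]
0.022 [ 0.1078 -0.051   0.022 ]
0.03 [ 0.1113 -0.0503  0.03  ]
red [ 0.1023 -0.0643  0.02  ] [ 0.1028 -0.0551  0.02  ] [ 0.1024 -0.0738  0.02  ]
blue [ 0.0817 -0.0642  0.02  ]
ticks [ 0.1487 -0.0646  0.013 ] [ 0.1232 -0.0648  0.013 ]
```

Pointer height still costs about 2 mm either way. I'll put the camera straight above the pointer, which removes that dependence.

```bash
python3 -m creep '-0.04 0 0 0;-0.08 0 0 0;-0.11 0 0 0;-0.13 0 0 0;-0.14 0 0 0;-0.14 0 0 0;-0.14 0 0 0'
python3 - <<'E'
from fit import *
import json
s=monitor.observe();print(s["position"])
print("cam jig",J(cam("wrist",s)[3][:3,3]))
p=proj("wrist",(.5975,.159,.02),s)
json.dump({k:list(map(float,s[k])) for k in("position","ee_rot")},open("w4.json","w"))
u,v=map(int,p);print(u,v);grab("wrist","w4",(u-65,v-50,u+65,v+50),6)
E
```

```text
time_s: 9.88
position: [0.6103, 0.0935, 0.2169]
ee_rot: [0.595, 0.804, 0.001, -0.001]
force: [-0.3, 1.3, 0.4]
opening: 1.003
scene -0.27 -0.08 [ 0.6626 -0.2033  0.012 ]
scene 0.27 0.08 [0.4463 0.3063 0.012 ]
scene 0.27 -0.08 [0.6042 0.3252 0.012 ]
scene -0.27 0.08 [ 0.5065 -0.2322  0.012 ]
side -0.27 -0.08 [ 0.6574 -0.2085  0.012 ]
side -0.27 0.08 [ 0.4986 -0.2242  0.012 ]
side 0.27 -0.08 [0.5984 0.323  0.012 ]
[ 0.55147538  0.04689852 -4.60229061] [-1.2 -2.5  1.8 -1.1  0.9 -1.6  2.3 -0.3 -0.8 -1.4 -0.8 -2.  -2.5 -0.1]
[0.61034898 0.09354122 0.21686165]
cam jig [ 0.1106 -0.0493  0.3425]
289 114
```

View pics/w4.png

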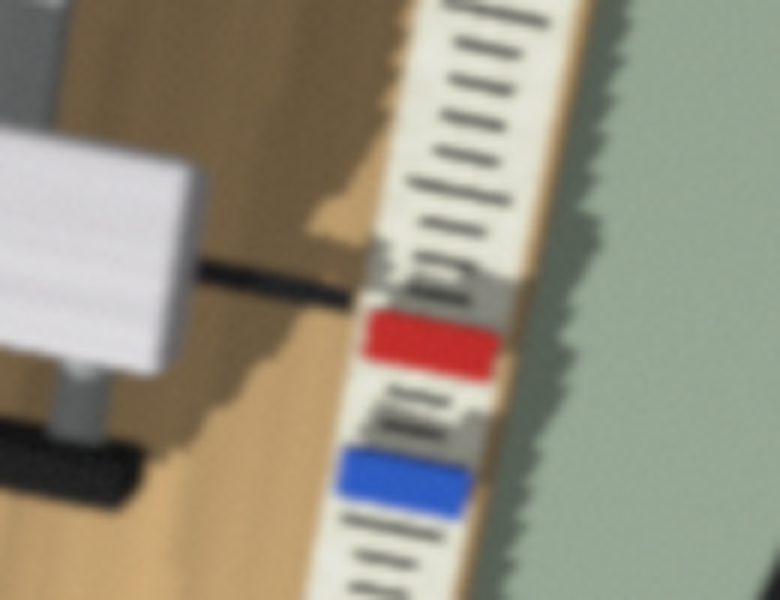

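```bash
python3 - <<'E' | tail -6
from fit import *
import json
s=json.load(open("w4.json"))
f=lambda x,y,z:J(ray("wrist",224+x/6,64+y/6,z,s))
for z in(.014,.02,.026): print(z,f(350,299,z))
print("red",f(431,345,.02),f(366,336,.02),f(496,355,.02))
print("pad front corner",f(115,508,.045),f(115,508,.03)); print(f(478,13,.013),f(459,190,.013))
E
```

```text
0.014 [ 0.1055 -0.0516  0.014 ]
0.02 [ 0.1055 -0.0516  0.02  ]
0.026 [ 0.1056 -0.0516  0.026 ]
red [ 0.1014 -0.0645  0.02  ] [ 0.1008 -0.0549  0.02  ] [ 0.1017 -0.0741  0.02  ]
pad front corner [ 0.0726 -0.0248  0.045 ] [ 0.0706 -0.0235  0.03  ]
[ 0.1478 -0.0623  0.013 ] [ 0.1236 -0.0645  0.013 ]
```

The pointer is 4.1-4.5 mm short whatever its height, because the wheel slipped a little in the grip. I'll go back, regrip harder and turn about 0.45.

```bash
cat > to.py <<'E'
from h import *; import sys
s=monitor.observe();print(R.from_quat(s["ee_rot"]).inv().apply(np.array(list(map(float,sys.argv[1:4])))-s["position"]).round(4), s["joint_pos"].round(2))
x=R.from_quat(s["ee_rot"]).as_matrix()[:,0];print("yaw x",np.arctan2(x[1],x[0]).round(4),s["force"].round(1))
E
python3 to.py .528 .2553 .15
```

```text
[ 0.1778 -0.0311  0.0673] [ 0.16  0.58 -0.55  1.63  0.34  1.03 -0.19]
yaw x 1.8698 [-0.2  0.5 -0.5]
```

```bash
python3 -m creep '0.04 -0.007 0 0;0.08 -0.014 0 0;0.12 -0.021 0 0;0.15 -0.026 0.02 0;0.17 -0.03 0.05 0;0.178 -0.031 0.067 0;0.178 -0.031 0.067 0;0.178 -0.031 0.067 0'
python3 to.py .528 .2553 .067
```

```text
time_s: 10.6
position: [0.5277, 0.2545, 0.1496]
ee_rot: [0.594, 0.805, -0.0, -0.001]
force: [0.6, 0.0, 0.2]
opening: 1.001
[0.0007 0.0006 0.0826] [-0.13  0.62 -0.54  1.76  0.4   0.88 -0.55]
yaw x 1.8707 [0.6 0.  0.2]
```

```bash
python3 -m creep '0.001 0.001 0.03 0;0.001 0.001 0.055 0;0.001 0.001 0.075 0;0.001 0.001 0.082 0;0.001 0.001 0.082 0'
python3 -m creep '0 0 0 0;0 0 0 0;0 0 0 0;0 0 0 0;0 0 0 0;0 0 0 0;0 0 -0.0015 0;0 0 -0.0015 0' 1 120
python3 -m creep '0 0 0 0.1;0 0 0 0.2;0 0 0 0.3;0 0 0 0.4;0 0 0 0.45;0 0 0 0.45;0 0 0 0.45'
python3 - <<'E'
from h import *
print(monitor.observe()["wrist_torque"]);grab("scene","s5",(290,220,400,300),7)
E
```

```text
time_s: 11.02
position: [0.5301, 0.2531, 0.0675]
ee_rot: [0.595, 0.803, -0.001, -0.0]
force: [0.1, 0.4, -0.0]
opening: 1.0
time_s: 11.68
position: [0.5286, 0.2535, 0.0704]
ee_rot: [0.595, 0.804, -0.001, -0.0]
force: [-6.6, -2.8, 5.6]
opening: 0.662
time_s: 12.27
position: [0.5282, 0.2535, 0.0704]
ee_rot: [0.76, 0.65, -0.002, -0.0]
force: [-8.2, -3.1, 6.3]
opening: 0.665
[-0.60100374  1.63079903 -0.24368167]
```

View pics/s5.png

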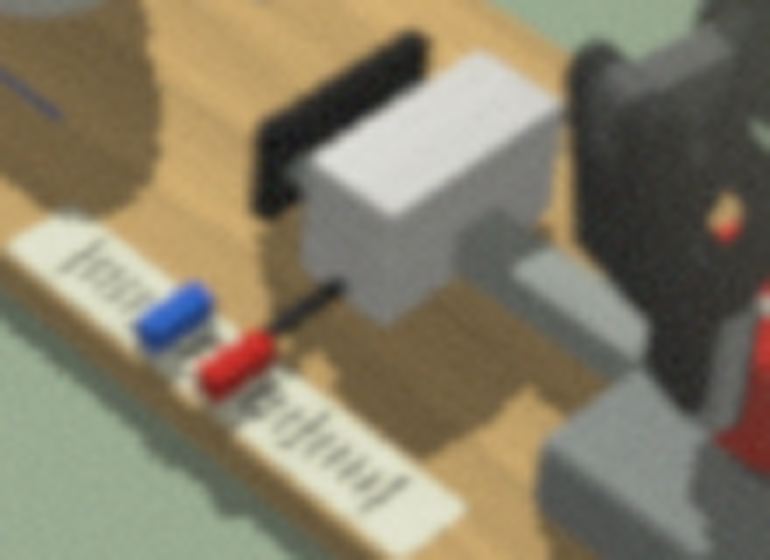

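Pointer tip is at crop (274,328), and its axis extends into the clip, whose top is at about (235,354).

```bash
python3 - <<'E' | tail -4
from fit import *
f=lambda x,y,z:J(ray("scene",290+x/7,220+y/7,z))
for z in(.016,.018,.02): print(z,f(274,328,z))
print("red",f(235,354,.02))
E
```

```text
0.016 [ 0.0977 -0.0495  0.016 ]
0.018 [ 0.0991 -0.0509  0.018 ]
0.02 [ 0.1004 -0.0524  0.02  ]
red [ 0.1002 -0.065   0.02  ]
```

The pointer looks level with the clip to within about 1 mm. I'll release, rise and move over the shoe, keeping the pointer under the camera for a re-check.

```bash
python3 -m creep '0 0 0 0;0 0 0 0;0 0 0 0;0 0 0 0;0 0 0 0;0 0 0 0' -1 60
python3 -m creep '0 0 -0.02 0;0 0 -0.05 0;0 0 -0.09 0;0 0 -0.13 0;0 0 -0.17 0;0 0 -0.21 0;0 0 -0.21 -0.12;0 0 -0.21 -0.24'
python3 to.py .5515 .0469 .28
```

```text
time_s: 12.82
position: [0.5303, 0.254, 0.0696]
ee_rot: [0.759, 0.651, 0.0, 0.0]
force: [-0.1, 0.5, 0.5]
opening: 1.001
time_s: 13.48
position: [0.5314, 0.2548, 0.2827]
ee_rot: [0.674, 0.739, 0.003, 0.001]
force: [-0.7, -0.3, -1.3]
opening: 0.997
[-0.2089  0.0011  0.0023] [-0.13  0.45 -0.53  1.65  0.25  1.11 -0.64]
yaw x 1.662 [-0.7 -0.3 -1.3]
```

```bash
python3 -m creep '-0.04 0 0 -0.02;-0.08 0 0 -0.02;-0.12 0 0 -0.02;-0.16 0 0 -0.02;-0.2 0.001 0 -0.02;-0.209 0.001 0 -0.02;-0.209 0.001 0 -0.02;-0.209 0.001 0 -0.02'
python3 - <<'E'
from h import *
import json
s=monitor.observe();print(s["position"],s["ee_rot"])
json.dump({k:list(map(float,s[k])) for k in("position","ee_rot")},open("w6.json","w"))
grab("wrist","w6",(150,20,410,400),1)
im=cv2.imread("pics/w6_raw.png");cv2.imwrite("pics/w6.png",cv2.rotate(cv2.resize(im[20:400,165:395],None,fx=2.1,fy=2.1,interpolation=cv2.INTER_CUBIC),cv2.ROTATE_90_CLOCKWISE)[:483,:])
E
```

```text
time_s: 14.15
position: [0.5488, 0.0458, 0.2794]
ee_rot: [0.669, 0.743, 0.0, -0.0]
force: [-0.3, 0.5, 0.3]
opening: 1.0
[0.54883988 0.04581536 0.27936222] [ 6.69033640e-01  7.43232072e-01  2.35474961e-04 -1.45810017e-04]
```

View pics/w6.png

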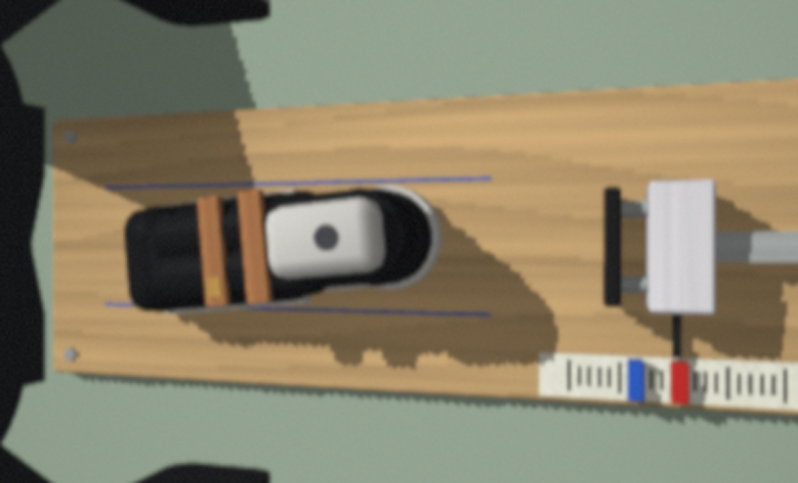

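Picture: pointer tip (677,356) and red clip (680,382) look level. The shoe's toe end runs from (126,222) to (134,298), the heel's rearmost sole point is (439,235), and the pad front spans (605,190) to (605,304). The shoe is yawed a few degrees.

```bash
python3 - <<'E' | tail -13
from fit import *
import json
s=json.load(open("w6.json"))
f=lambda x,y,z:J(ray("wrist",165+y/2.1,20+(797-x)/2.1,z,s))
for t,x,y,z in[("corner+",53,121,.012),("corner-",53,372,.012),("ptr",677,357,.018),("red",680,382,.02),("padtop+",605,190,.045),("padtop-",605,304,.045),("toe+",126,222,.042),("toe-",134,298,.042),("ff+",165,209,.042),("ff-",173,310,.042),("heel",439,235,.018),("hole",326,237,.092)]:print(t,f(x,y,z),ray("wrist",165+y/2.1,20+(797-x)/2.1,z,s).round(4))
print(J(monitor.observe()["position"]))
E
```

```text
corner+ [-0.2692  0.0827  0.012 ] [ 0.4989 -0.2298  0.012 ]
corner- [-0.2701 -0.0763  0.012 ] [ 0.6569 -0.2132  0.012 ]
ptr [ 0.1003 -0.052   0.018 ] [0.5922 0.1523 0.018 ]
red [ 0.1014 -0.0638  0.02  ] [0.6037 0.1547 0.02  ]
padtop+ [0.0673 0.0281 0.045 ] [0.5161 0.1107 0.045 ]
padtop- [ 0.0671 -0.0247  0.045 ] [0.5687 0.1163 0.045 ]
toe+ [-0.1938  0.0169  0.042 ] [ 0.556  -0.1476  0.042 ]
toe- [-0.1888 -0.0261  0.042 ] [ 0.5981 -0.1379  0.042 ]
ff+ [-0.1685  0.0238  0.042 ] [ 0.5464 -0.1232  0.042 ]
ff- [-0.1637 -0.0323  0.042 ] [ 0.6016 -0.1123  0.042 ]
heel [-0.0179  0.0083  0.018 ] [0.5452 0.0282 0.018 ]
hole [-0.0527  0.0069  0.092 ] [ 0.5504 -0.0063  0.092 ]
[0.0006 0.0027 0.2794]
```

Pointer against clip reads 100.3 and 101.4 mm, so level within about 1 mm. The shoe is yawed about +0.085 rad and nearly centred, so pushing its toe with the closed fingers square to the jig should straighten it. Moving behind the toe.

```bash
python3 to.py .5744 -.187 .12
python3 -m creep '-0.04 0 0 0;-0.08 0 0 0;-0.12 0 0 0;-0.16 0 0 0;-0.2 0 0 0;-0.235 0 0 0;-0.235 0 0 0;-0.235 0 0 0' 1 30
python3 to.py .5744 -.187 .034
```

```text
[-0.2358  0.0004  0.1592] [ 0.21  0.38 -0.48  1.75  0.2   1.06 -0.23]
yaw x 1.6782 [-0.4  0.6  0.4]
time_s: 14.87
position: [0.5741, -0.1883, 0.2789]
ee_rot: [0.669, 0.743, 0.0, -0.0]
force: [-0.1, 1.0, 0.1]
opening: -0.003
[0.0011 0.0004 0.2449] [ 0.53  0.46 -0.39  1.62  0.19  1.11  0.19]
yaw x 1.6754 [-0.1  1.   0.1]
```

```bash
python3 -m creep '0 0 0.04 0;0 0 0.08 0;0 0 0.12 0;0 0 0.15 0;0 0 0.18 0;0 0 0.2 0;0 0 0.22 0;0 0 0.22 0'
python3 to.py .5744 -.187 .034
python3 -m creep '0 0 0.01 0;0 0 0.02 0;0 0 0.024 0;0 0 0.024 0'
python3 to.py .5744 -.187 .034
python3 - <<'E'
from h import *
grab("side","d7",(270,130,390,260),1)
E
```

```text
time_s: 15.53
position: [0.5718, -0.1834, 0.0557]
ee_rot: [0.667, 0.745, -0.0, -0.003]
force: [-1.0, -0.1, -0.4]
opening: -0.001
[-0.004   0.0023  0.0217] [ 0.46  0.74 -0.31  1.76  0.32  0.7   0.09]
yaw x 1.6814 [-1.  -0.1 -0.4]
time_s: 15.87
position: [0.5735, -0.1875, 0.0349]
ee_rot: [0.668, 0.744, -0.0, -0.0]
force: [0.4, 0.4, -0.1]
opening: 0.002
[0.0004 0.0009 0.0009] [ 0.45  0.77 -0.29  1.76  0.34  0.66  0.08]
yaw x 1.6773 [ 0.4  0.4 -0.1]
```

```bash
python3 -m creep '0.003 0 0.0005 0;0.006 0 0.0005 0;0.009 0 0.0005 0;0.012 0 0.0005 0;0.015 0 0.0005 0;0.018 0 0.0005 0;0.02 0 0.0005 0;0.022 0 0.0005 0'
python3 -m creep '0.0015 0 0 0;0.003 0 0 0;0.0045 0 0 0;0.006 0 0 0;0.0075 0 0 0;0.009 0 0 0;0.0105 0 0 0;0.012 0 0 0'
python3 -m creep '0.0015 0 0 0;0.003 0 0 0;0.0045 0 0 0;0.006 0 0 0;0.0075 0 0 0;0.009 0 0 0;0.0105 0 0 0;0.012 0 0 0'
python3 to.py .5744 -.187 .034
```

```text
time_s: 16.58
position: [0.5714, -0.1658, 0.0348]
ee_rot: [0.669, 0.744, -0.0, -0.0]
force: [-1.0, 0.5, 0.6]
opening: -0.001
time_s: 17.25
position: [0.5701, -0.1543, 0.0348]
ee_rot: [0.669, 0.744, -0.0, 0.0]
force: [-0.6, -2.1, -0.6]
opening: -0.002
time_s: 17.92
position: [0.5688, -0.1421, 0.0348]
ee_rot: [0.669, 0.744, -0.0, -0.0]
force: [0.7, -1.3, 0.0]
opening: -0.002
[-0.0453  0.0008  0.0008] [ 0.38  0.75 -0.29  1.81  0.34  0.63 -0.  ]
yaw x 1.6768 [ 0.7 -1.3  0. ]
```

```bash
for i in 1; do :; done; python3 -m creep '0.002 0 0 0;0.004 0 0 0;0.006 0 0 0;0.008 0 0 0;0.01 0 0 0;0.012 0 0 0;0.014 0 0 0;0.016 0 0 0'
python3 -m creep '0.002 0 0 0;0.004 0 0 0;0.006 0 0 0;0.008 0 0 0;0.01 0 0 0;0.012 0 0 0;0.014 0 0 0;0.016 0 0 0'
python3 -m creep '0.002 0 0 0;0.004 0 0 0;0.006 0 0 0;0.008 0 0 0;0.01 0 0 0;0.012 0 0 0;0.014 0 0 0;0.016 0 0 0'
python3 to.py .5744 -.187 .034
python3 - <<'E'
from h import *
grab("side","d8",(230,150,390,320),3.5)
E
```

```text
time_s: 18.58
position: [0.5671, -0.1261, 0.0348]
ee_rot: [0.669, 0.744, -0.0, -0.0]
force: [-0.3, -2.3, -0.3]
opening: 0.0
time_s: 19.25
position: [0.5654, -0.1102, 0.0348]
ee_rot: [0.669, 0.744, -0.0, -0.0]
force: [0.5, -1.6, -0.1]
opening: -0.004
time_s: 19.92
position: [0.5637, -0.0943, 0.0348]
ee_rot: [0.669, 0.744, -0.0, -0.0]
force: [-0.3, -1.4, -0.4]
opening: -0.0
[-0.0933  0.0008  0.0008] [ 0.3   0.73 -0.28  1.85  0.34  0.61 -0.09]
yaw x 1.6768 [-0.3 -1.4 -0.4]
```

View pics/d8.png

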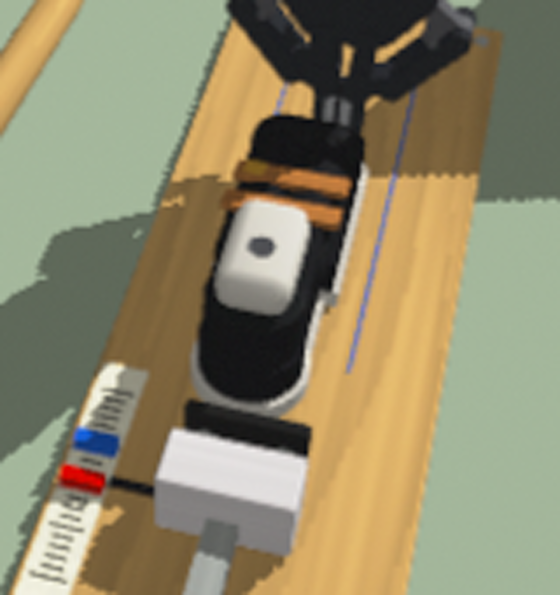

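Side view: fingers are at (340,112), a bit to the +y side of the toe, whose middle is at about (310,124). The heel at (250,410) is close to the pad. I'll work out the shoe's yaw and offset.

```bash
python3 - <<'E' | tail -10
from fit import *
f=lambda x,y,z:J(ray("side",230+x/3.5,150+y/3.5,z))
for t,x,y,z in[("pad-",188,402,.045),("pad+",309,430,.045),("toe-",262,120,.042),("toe+",362,133,.042),("hole",262,246,.092),("heel",252,411,.018),("heel side-",194,370,.02),("heel side+",310,384,.02),("lasttop front",272,200,.092),("lasttop heel",252,308,.08)]:print(t,f(x,y,z))
E
```

```text
pad- [ 0.0701 -0.0257  0.045 ]
pad+ [0.071  0.0279 0.045 ]
toe- [-0.1195 -0.0343  0.042 ]
toe+ [-0.1234  0.0183  0.042 ]
hole [ 0.0146 -0.0074  0.092 ]
heel [ 0.048  -0.0009  0.018 ]
heel side- [ 0.0337 -0.0319  0.02  ]
heel side+ [0.0276 0.0218 0.02  ]
lasttop front [-0.014  -0.0091  0.092 ]
lasttop heel [ 0.0401 -0.0056  0.08  ]
```

Heel and toe both sit about 7 mm to -y of the pad's middle, with the yaw nearly gone. I'll back off, rise and measure from above by code before nudging sideways.

```bash
python3 -m creep '-0.01 0 0 0;-0.02 0 0 0;-0.02 0 -0.03 0;-0.02 0 -0.07 0;-0.02 0 -0.11 0;-0.02 0 -0.15 0;-0.02 0 -0.19 0;-0.02 0 -0.23 0'
python3 -m creep '0.04 0 -0.015 0;0.08 0 -0.015 0;0.12 0 -0.015 0;0.16 0 -0.015 0;0.2 0 -0.015 0;0.227 0 -0.015 0;0.227 0 -0.015 0;0.227 0 -0.015 0'
cat > meas.py <<'E'
from fit import *
import json,sys
def meas(im,s,x0,x1,dbg=None):
    # rectify jig rectangle x0..x1, y -.08...08 at plane z, 4 px/mm
    def rect(z):
        k=4000; src=[];dst=[]
        for x in(x0,x1):
            for y in(-.075,.075):
                src.append(proj("wrist",W(p,x,y,z),s)); dst.append(((x-x0)*k,(.075-y)*k))
        H=cv2.getPerspectiveTransform(np.float32(src),np.float32(dst)); return cv2.warpPerspective(im,H,(int((x1-x0)*k),600))
    out={}
    def comp(m):
        n,l,st,c=cv2.connectedComponentsWithStats(m.astype(np.uint8)); i=1+np.argmax(st[1:,4]); return l==i
    fx=lambda u:round((x0+u/4000)*1e3,1); fy=lambda v:round((.075-v/4000)*1e3,1)
    r=rect(.092).astype(int); m=comp((r.min(2)>125)&(r.max(2)-r.min(2)<45)); cs=cv2.findContours(m.astype(np.uint8),0,1)[0]
    (cx,cy),wh,a=cv2.minAreaRect(max(cs,key=cv2.contourArea)); mo=cv2.moments(m.astype(np.uint8),True)
    print("last top c",fx(cx),fy(cy),"size",np.round(np.array(wh)/4,1),"ang",a,"yaw mom",round(-.5*np.arctan2(2*mo["mu11"],mo["mu20"]-mo["mu02"]),3))
    r=rect(.03); m=comp(cv2.morphologyEx(((r.max(2)<60)).astype(np.uint8),cv2.MORPH_CLOSE,np.ones((61,61))))
    ys=[];xs=np.where(m.any(0))[0];print("dark x",fx(xs[0]),fx(xs[-1]))
    pts=[]
    for t in np.linspace(xs[0]+100,xs[-1]-60,9).astype(int):
        q=np.where(m[:,t])[0]; pts.append((fx(t),fy(q[-1]),fy(q[0]),round((fy(q[0])+fy(q[-1]))/2,1)))
    print(pts); P=np.array(pts); print("midline fit",np.polyfit(P[:,0],P[:,3],1).round(3))
    for z,n in((.03,"a"),(.092,"b")): cv2.imwrite(f"pics/{dbg}{n}.png",rect(z))
if __name__=="__main__":
    s=json.load(open("w6.json")); meas(cv2.imread("pics/w6_raw.png"),s,-.23,.03,"m6")
    s=monitor.observe();print(J(s["position"])); im=vision.grab_frame("wrist")[:,:,::-1].copy();cv2.imwrite("pics/w9_raw.png",im);json.dump({k:list(map(float,s[k])) for k in("position","ee_rot")},open("w9.json","w"))
    meas(im,s,-.167,.062,"m9")
E
python3 meas.py
```

```text
time_s: 20.63
position: [0.5655, -0.1155, 0.267]
ee_rot: [0.669, 0.743, 0.0, 0.0]
force: [0.6, -0.8, -0.7]
opening: 0.005
time_s: 21.3
position: [0.5418, 0.1124, 0.2799]
ee_rot: [0.668, 0.745, 0.0, -0.0]
force: [0.8, -0.5, -0.0]
opening: 0.0
scene -0.27 -0.08 [ 0.6626 -0.2033  0.012 ]
scene 0.27 0.08 [0.4463 0.3063 0.012 ]
scene 0.27 -0.08 [0.6042 0.3252 0.012 ]
scene -0.27 0.08 [ 0.5065 -0.2322  0.012 ]
side -0.27 -0.08 [ 0.6574 -0.2085  0.012 ]
side -0.27 0.08 [ 0.4986 -0.2242  0.012 ]
side 0.27 -0.08 [0.5984 0.323  0.012 ]
[ 0.55147538  0.04689852 -4.60229061] [-1.2 -2.5  1.8 -1.1  0.9 -1.6  2.3 -0.3 -0.8 -1.4 -0.8 -2.  -2.5 -0.1]
last top c -94.8 -15.7 size [249. 118.] ang -0.0 yaw mom -0.212
dark x -202.0 -152.0
[(np.float64(-177.0), np.float64(-32.5), np.float64(26.0), np.float64(-3.2)), (np.float64(-175.8), np.float64(-32.5), np.float64(26.0), np.float64(-3.2)), (np.float64(-174.5), np.float64(-32.5), np.float64(26.0), np.float64(-3.2)), (np.float64(-173.3), np.float64(-32.5), np.float64(26.0), np.float64(-3.2)), (np.float64(-172.0), np.float64(-32.2), np.float64(26.2), np.flo
[... 460 characters left out ...]
oat64(-142.0), np.float64(-74.8), np.float64(75.0), np.float64(0.1)), (np.float64(-120.3), np.float64(-74.8), np.float64(75.0), np.float64(0.1)), (np.float64(-98.2), np.float64(-51.3), np.float64(58.0), np.float64(3.4)), (np.float64(-76.3), np.float64(-40.5), np.float64(46.8), np.float64(3.1)), (np.float64(-54.3), np.float64(-35.8), np.float64(42.0), np.float64(3.1)), (np.float64(-32.5), np.float64(-35.5), np.float64(8.0), np.float64(-13.8)), (np.float64(-10.5), np.float64(-32.2), np.float64(16.2), np.float64(-8.0)), (np.float64(11.5), np.float64(-32.8), np.float64(16.2), np.float64(-8.3)), (np.float64(33.5), np.float64(-28.2), np.float64(14.5), np.float64(-6.8))]
midline fit [-0.07  -6.827]
```

```bash
cat > m2.py <<'E'
from fit import *
import json,sys
def meas(im,s,xh):  # xh: approx heel jig x
    x0,x1,k=xh-.12,xh+.01,4000
    def rect(z):
        src=[proj("wrist",W(p,x,y,z),s) for x in(x0,x1) for y in(-.045,.045)]; dst=[((x-x0)*k,(.045-y)*k) for x in(x0,x1) for y in(-.045,.045)]
        return cv2.warpPerspective(im,cv2.getPerspectiveTransform(np.float32(src),np.float32(dst)),(520,360))
    fx=lambda u:round(float(x0+u/k)*1e3,1); fy=lambda v:round(float(.045-v/k)*1e3,1)
    def big(m):
        n,l,st,c=cv2.connectedComponentsWithStats(m.astype(np.uint8)); return (l==1+np.argmax(st[1:,4])).astype(np.uint8)
    r=rect(.092);h=cv2.cvtColor(r,cv2.COLOR_BGR2HSV)
    m=big((h[...,1]<45)&(h[...,2]>110)); m=cv2.morphologyEx(m,cv2.MORPH_OPEN,np.ones((31,31)));m=cv2.morphologyEx(m,cv2.MORPH_CLOSE,np.ones((61,61)))
    c=max(cv2.findContours(m,0,1)[0],key=cv2.contourArea);(cx,cy),wh,a=cv2.minAreaRect(c);mo=cv2.moments(m,True)
    print("last",fx(cx),fy(cy),np.round(np.array(wh)/4,1),"rect ang deg",round(a,2),"mom yaw",round(-.5*np.arctan2(2*mo["mu11"],mo["mu20"]-mo["mu02"]),3))
    r=rect(.035);m=big(cv2.cvtColor(r,cv2.COLOR_BGR2GRAY)<42)
    P=[]
    for t in range(240,480,30):
        q=np.where(m[:,t])[0]
        if len(q): P.append((fx(t),fy(q[-1]),fy(q[0]),(fy(q[-1])+fy(q[0]))/2))
    P=np.array(P);print(P.round(1).tolist());print("heel black rear x",fx(np.where(m.any(0))[0][-1]))
if __name__=="__main__":
    for n,xh in(("w6",-.018),("w9",.046)):
        meas(cv2.imread(f"pics/{n}_raw.png"),json.load(open(n+".json")),xh)
E
python3 m2.py | tail -6
```

```text
last -55.8 7.3 [32.3 52.9] rect ang deg 85.24 mom yaw 0.103
[[-78.0, -19.8, -14.0, -16.9], [-70.5, -17.0, -13.3, -15.2], [-63.0, -16.2, -12.8, -14.5], [-55.5, -15.8, 31.2, 7.7], [-48.0, -16.2, 30.8, 7.3], [-40.5, -15.2, 29.8, 7.3], [-33.0, -13.3, 27.5, 7.1], [-25.5, -8.8, 22.8, 7.0]]
heel black rear x -18.7
last 14.0 -5.6 [32.2 49. ] rect ang deg 90.0 mom yaw 0.292
[[-14.0, -33.0, 18.2, -7.4], [-6.5, -31.2, 15.0, -8.1], [1.0, -31.2, 15.0, -8.1], [8.5, -31.2, 15.0, -8.1], [16.0, -31.2, 15.5, -7.8], [23.5, -30.5, 16.0, -7.2], [31.0, -28.2, 15.2, -6.5], [38.5, -25.5, 12.0, -6.8]]
heel black rear x 49.2
```

From above, the yaw is about 0 and the heel midline is at y = -7 mm against the pad's +1.5 mm. I'll nudge the shoe about 8 mm to +y with the closed fingers' flank, jaws along the board and high enough that the gripper's body clears the last. First I'll turn and move to the -y side.

```bash
python3 -m creep '0 0 0 0.12;0 0 0 0.24;0 0 0 0.36;0 0 0 0.48;0 0 0 0.6;0 0 0 0.72;0 0 0 0.78;0 0 0 0.78'
python3 -m creep '0 0 0 0.12;0 0 0 0.24;0 0 0 0.36;0 0 0 0.48;0 0 0 0.6;0 0 0 0.72;0 0 0 0.785;0 0 0 0.785'
python3 to.py .6393 .0265 .16
python3 - <<'E' | tail -4
from fit import *
for u,v,z in((352,200,.02),(290,300,.02),(250,303,.02),(310,318,.03)):print("hammer",J(ray("side",u/1.4,v/1.4,z)))
E
```

```text
time_s: 22.02
position: [0.5424, 0.1089, 0.2797]
ee_rot: [0.902, 0.431, -0.0, 0.0]
force: [-0.5, -0.4, -0.5]
opening: 0.0
time_s: 22.68
position: [0.5422, 0.1097, 0.2798]
ee_rot: [0.999, 0.055, 0.0, 0.0]
force: [-0.0, 0.1, 0.3]
opening: 0.002
[0.0874 0.0932 0.1198] [-0.13  0.35 -0.19  1.76  0.07  1.05 -1.81]
yaw x 0.1094 [-0.   0.1  0.3]
hammer [-0.2425 -0.1777  0.02  ]
hammer [-0.02   -0.1896  0.02  ]
hammer [-0.0018 -0.2363  0.02  ]
hammer [ 0.0104 -0.1501  0.03  ]
```

```bash
python3 -m creep '0.03 0.03 0 0;0.06 0.06 0 0;0.085 0.09 0 0;0.085 0.093 0.03 0;0.085 0.093 0.06 0;0.085 0.093 0.09 0;0.085 0.093 0.12 0;0.085 0.093 0.12 0'
python3 to.py .637 .0265 .045
```

```text
time_s: 23.35
position: [0.6325, 0.0266, 0.1536]
ee_rot: [0.998, 0.057, -0.005, 0.0]
force: [-1.7, -0.2, -0.3]
opening: -0.003
[0.0056 0.0006 0.1085] [-0.02  0.63 -0.13  1.64  0.1   0.89 -1.65]
yaw x 0.1141 [-1.7 -0.2 -0.3]
```

```bash
python3 -m creep '0.003 0 0.03 0;0.003 0 0.06 0;0.003 0 0.09 0;0.003 0 0.109 0;0.003 0 0.115 0;0.003 0 0.115 0;0.003 0 0.115 0'
python3 to.py .637 .0265 .045
python3 - <<'E' | tail -1
from fit import *
print(J(monitor.observe()["position"]))
E
```

```text
time_s: 23.93
position: [0.641, 0.0284, 0.0465]
ee_rot: [0.998, 0.056, 0.001, -0.0]
force: [0.3, 0.5, 0.0]
opening: -0.0
[-0.0042  0.0015  0.0015] [-0.03  0.78 -0.11  1.66  0.13  0.7  -1.67]
yaw x 0.1123 [0.3 0.5 0. ]
[-0.0282 -0.087   0.0465]
```

```bash
python3 -m creep '-0.005 0 0.001 0;-0.01 0 0.001 0;-0.015 0 0.001 0;-0.02 0 0.001 0;-0.025 0 0.001 0;-0.03 0 0.001 0;-0.032 0 0.001 0;-0.034 0 0.001 0'
for k in 1; do :; done
python3 -m creep '-0.001 0 0 0;-0.002 0 0 0;-0.003 0 0 0;-0.004 0 0 0'
python3 -m creep '-0.001 0 0 0;-0.002 0 0 0;-0.003 0 0 0;-0.004 0 0 0'
python3 - <<'E' | tail -1
from fit import *
print(J(monitor.observe()["position"]))
E
```

```text
time_s: 24.6
position: [0.6055, 0.0249, 0.0438]
ee_rot: [0.998, 0.056, -0.0, 0.0]
force: [0.2, 1.1, -0.1]
opening: -0.003
time_s: 24.93
position: [0.602, 0.0246, 0.0437]
ee_rot: [0.998, 0.056, 0.0, -0.0]
force: [0.8, -0.8, -0.2]
opening: -0.0
time_s: 25.27
position: [0.5982, 0.0241, 0.0438]
ee_rot: [0.998, 0.056, 0.0, -0.0]
force: [2.2, 0.2, -0.4]
opening: 0.002
[-0.0277 -0.0439  0.0438]
```

```bash
python3 -m creep '-0.001 0 0 0;-0.002 0 0 0;-0.003 0 0 0;-0.004 0 0 0;-0.005 0 0 0;-0.006 0 0 0;-0.007 0 0 0;-0.007 0 0 0'
python3 -m creep '0.01 0 0 0;0.03 0 0 0;0.05 0 0 0;0.05 0 -0.04 0;0.05 0 -0.08 0;0.05 0 -0.12 0;0.05 0 -0.16 0;0.05 0 -0.2 0'
python3 -m creep '0 0 -0.036 -0.12;0 0 -0.036 -0.24;0 0 -0.036 -0.36;0 0 -0.036 -0.48;0 0 -0.036 -0.6;0 0 -0.036 -0.72;0 0 -0.036 -0.78;0 0 -0.036 -0.78' -1
python3 -m creep '0 0 0 -0.12;0 0 0 -0.24;0 0 0 -0.36;0 0 0 -0.48;0 0 0 -0.6;0 0 0 -0.72;0 0 0 -0.785;0 0 0 -0.785'
python3 to.py .5418 .1124 .279
```

```text
time_s: 25.93
position: [0.5907, 0.0232, 0.0438]
ee_rot: [0.998, 0.056, -0.0, 0.0]
force: [1.1, -0.2, -1.0]
opening: -0.0
time_s: 26.6
position: [0.6396, 0.0286, 0.2454]
ee_rot: [0.998, 0.056, -0.001, 0.0]
force: [1.7, 0.5, -0.4]
opening: 0.0
time_s: 27.27
position: [0.64, 0.0285, 0.2793]
ee_rot: [0.902, 0.432, -0.001, -0.0]
force: [-0.2, -0.2, 0.0]
opening: 1.002
time_s: 27.93
position: [0.6402, 0.0286, 0.2794]
ee_rot: [0.669, 0.744, -0.001, -0.0]
force: [-0.5, -0.6, 0.1]
opening: 1.001
[ 0.0937 -0.089   0.0005] [ 0.21  0.54 -0.48  1.51  0.26  1.16 -0.21]
yaw x 1.6768 [-0.5 -0.6  0.1]
```

```bash
python3 -m creep '0.03 -0.03 0 0;0.06 -0.06 0 0;0.09 -0.085 0 0;0.094 -0.089 0 0;0.094 -0.089 0 0;0.094 -0.089 0 0'
cat >> m2.py <<'E'
    s=monitor.observe();im=vision.grab_frame("wrist")[:,:,::-1].copy();n=sys.argv[1];cv2.imwrite(f"pics/{n}_raw.png",im);json.dump({k:list(map(float,s[k])) for k in("position","ee_rot")},open(n+".json","w"))
    print("now");meas(im,s,float(sys.argv[2]))
E
python3 m2.py w10 .046 | tail -7
```

```text
time_s: 28.43
position: [0.5425, 0.1124, 0.28]
ee_rot: [0.669, 0.743, -0.0, 0.001]
force: [-0.6, -0.9, 0.2]
opening: 0.997
last 14.0 -5.6 [32.2 49. ] rect ang deg 90.0 mom yaw 0.292
[[-14.0, -33.0, 18.2, -7.4], [-6.5, -31.2, 15.0, -8.1], [1.0, -31.2, 15.0, -8.1], [8.5, -31.2, 15.0, -8.1], [16.0, -31.2, 15.5, -7.8], [23.5, -30.5, 16.0, -7.2], [31.0, -28.2, 15.2, -6.5], [38.5, -25.5, 12.0, -6.8]]
heel black rear x 49.2
now
last 11.3 6.0 [32.  51.5] rect ang deg 90.0 mom yaw 0.035
[[-14.0, -20.8, -15.2, -18.0], [-6.5, -18.5, -15.0, -16.8], [1.0, -18.3, -15.0, -16.6], [8.5, -18.3, 28.5, 5.1], [16.0, -18.5, 28.2, 4.8], [23.5, -18.0, 28.2, 5.1], [31.0, -16.8, 26.5, 4.8], [38.5, -13.5, 23.2, 4.8]]
heel black rear x 48.8
```

```bash
cat > m3.py <<'E'
from m2 import *
n=sys.argv[1]; im=cv2.imread(f"pics/{n}_raw.png"); s=json.load(open(n+".json"))
g=cv2.GaussianBlur(cv2.cvtColor(im,cv2.COLOR_BGR2GRAY),(3,3),0)
def prof(x,z,th=50):
    ys=np.arange(-.06,.06,.0005); v=np.array([g[int(round(b)),int(round(a))] if 0<=b<419 else 255 for a,b in(proj("wrist",W(p,x,y,z),s) for y in ys)]); q=ys[v<th]*1e3
    return (x,q.min().round(1),q.max().round(1),((q.min()+q.max())/2).round(2)) if len(q) else (x,None)
h=float(sys.argv[2])
for d in(.17,.165,.16,.155,.15,.145): print("ff",prof(h-d,.042))
for d in(.03,.02,.01,.006): print("heel",prof(h-d,.035))
for x in(.067,.069,.071,.073): print("pad",prof(x,.045))
for y in(-.014,-.007,0,.007,.014):
    xs=np.arange(h-.2,h-.15,.0005); v=np.array([g[min(419,int(round(b))),int(round(a))] for a,b in(proj("wrist",W(p,x,y,.042),s) for x in xs)]); print("toe edge",y,xs[np.where(v>=50)[0][-1]].round(4) if (v>=50).any() else None)
E
python3 m3.py w10 .049 | tail -19; python3 m3.py w6 -.018 | tail -19
```

```text
scene -0.27 -0.08 [ 0.6626 -0.2033  0.012 ]
scene 0.27 0.08 [0.4463 0.3063 0.012 ]
scene 0.27 -0.08 [0.6042 0.3252 0.012 ]
scene -0.27 0.08 [ 0.5065 -0.2322  0.012 ]
side -0.27 -0.08 [ 0.6574 -0.2085  0.012 ]
side -0.27 0.08 [ 0.4986 -0.2242  0.012 ]
side 0.27 -0.08 [0.5984 0.323  0.012 ]
[ 0.55147538  0.04689852 -4.60229061] [-1.2 -2.5  1.8 -1.1  0.9 -1.6  2.3 -0.3 -0.8 -1.4 -0.8 -2.  -2.5 -0.1]
scene -0.27 -0.08 [ 0.6626 -0.2033  0.012 ]
scene 0.27 0.08 [0.4463 0.3063 0.012 ]
scene 0.27 -0.08 [0.6042 0.3252 0.012 ]
scene -0.27 0.08 [ 0.5065 -0.2322  0.012 ]
side -0.27 -0.08 [ 0.6574 -0.2085  0.012 ]
side -0.27 0.08 [ 0.4986 -0.2242  0.012 ]
side 0.27 -0.08 [0.5984 0.323  0.012 ]
[ 0.55147538  0.04689852 -4.60229061] [-1.2 -2.5  1.8 -1.1  0.9 -1.6  2.3 -0.3 -0.8 -1.4 -0.8 -2.  -2.5 -0.1]Traceback (most recent call last):
  File "m3.py", line 8, in <module>
    for d in(.17,.165,.16,.155,.15,.145): print("ff",prof(h-d,.042))
                                                     ~~~~^^^^^^^^^^
  File "m3.py", line 5, in prof
    ys=np.arange(-.06,.06,.0005); v=np.array([g[int(round(b))
[... 1412 characters left out ...]
         ^^^^^^^^^^^^^^^^^^^^^^^^^^^^^^^^^^^^^^^^
  File "m3.py", line 5, in <genexpr>
    ys=np.arange(-.06,.06,.0005); v=np.array([g[int(round(b)),int(round(a))] if 0<=b<419 else 255 for a,b in(proj("wrist",W(p,x,y,z),s) for y in ys)]); q=ys[v<th]*1e3
                                                                                                             ~~~~^^^^^^^^^^^^^^^^^^^^^^
  File "h.py", line 14, in proj
    f,cx,cy,T=cam(n,s); q=np.linalg.inv(T)@np.append(p,1); return q[0]/q[2]*f+cx,q[1]/q[2]*f+cy
              ~~~^^^^^
  File "h.py", line 5, in cam
    i=vision.camera_info(n); f=210/np.tan(np.radians(i["vertical_fov"])/2)
ValueError: time passes only in moves, steps and waits
```

Camera_info is being called too often, so I'll cache it (and silence the fit's printing).

```bash
sed -i 's/i=vision.camera_info(n);/i=info(n);/; s/^def cam/import functools\n@functools.lru_cache(None)\ndef info(n): return vision.camera_info(n)\ndef cam/' h.py
sed -i '/^for n,u,v,x,y in obs: print/d; s/^print(best.x,best.fun.round(1)); //' fit.py
python3 m3.py w10 .049; python3 m3.py w6 -.018 | grep -v pad
```

```text
ff (-0.12100000000000001, np.float64(-20.5), np.float64(29.0), np.float64(4.25))
ff (-0.116, np.float64(-22.5), np.float64(31.0), np.float64(4.25))
ff (-0.111, np.float64(-24.0), np.float64(31.0), np.float64(3.5))
ff (-0.106, np.float64(-23.5), np.float64(31.0), np.float64(3.75))
ff (-0.10099999999999999, np.float64(-23.5), np.float64(31.0), np.float64(3.75))
ff (-0.09599999999999999, np.float64(-23.5), np.float64(30.5), np.float64(3.5))
heel (0.019000000000000003, np.float64(-18.5), np.float64(28.5), np.float64(5.0))
heel (0.029, np.float64(-17.0), np.float64(27.0), np.float64(5.0))
heel (0.039, np.float64(-14.0), np.float64(23.5), np.float64(4.75))
heel (0.043000000000000003, np.float64(-9.5), np.float64(19.0), np.float64(4.75))
pad (0.067, None)
pad (0.069, np.float64(-24.5), np.float64(27.5), np.float64(1.5))
pad (0.071, np.float64(-24.5), np.float64(27.5), np.float64(1.5))
pad (0.073, np.float64(-24.5), np.float64(27.5), np.float64(1.5))
toe edge -0.014 -0.124
toe edge -0.007 -0.1255
toe edge 0 -0.1255
toe edge 0.007 -0.1255
toe edge 0.014 -0.127
ff (-0.188, np.float64(-27.5), np.float64(20.5), np.float64(-3.5))
ff (-0.183, np.float64(-30.0), np.float64(22.5), np.float64(-3.75))
ff (-0.178, np.float64(-31.0), np.float64(23.5), np.float64(-3.75))
ff (-0.173, np.float64(-31.0), np.float64(25.0), np.float64(-3.0))
ff (-0.16799999999999998, np.float64(-31.0), np.float64(24.5), np.float64(-3.25))
ff (-0.16299999999999998, np.float64(-31.0), np.float64(24.5), np.float64(-3.25))
heel (-0.048, np.float64(-16.0), np.float64(30.5), np.float64(7.25))
heel (-0.038, np.float64(-15.0), np.float64(29.0), np.float64(7.0))
heel (-0.027999999999999997, np.float64(-10.5), np.float64(24.5), np.float64(7.0))
heel (-0.024, np.float64(-8.5), np.float64(21.0), np.float64(6.25))
toe edge -0.014 -0.1915
toe edge -0.007 -0.1915
toe edge 0 -0.1925
toe edge 0.007 -0.1925
toe edge 0.014 -0.1925
```

Now accurate: pad middle y = 1.5, heel middle 4.9, forefoot middle 3.8 mm, yaw about 0.01. One last straight push with the tool turned about 0.012 rad clockwise will bring the heel onto the pad's middle.

```bash
python3 to.py .5652 -.1176 .28
python3 -m creep '-0.04 0 0 0.012;-0.08 0 0 0.012;-0.12 0 0 0.012;-0.16 0 0 0.012;-0.2 0 0 0.012;-0.231 -0.002 0 0.012;-0.231 -0.002 0 0.012;-0.231 -0.002 0 0.012' 1 30
python3 to.py .5652 -.1176 .034
```

```text
[-0.2303 -0.0015  0.    ] [ 0.13  0.39 -0.53  1.74  0.22  1.07 -0.37]
yaw x 1.6735 [ 0.5 -0.1 -0. ]
time_s: 29.15
position: [0.5647, -0.1214, 0.2792]
ee_rot: [0.676, 0.737, -0.001, -0.0]
force: [-0.0, 0.8, -0.2]
opening: 0.0
[0.0039 0.001  0.2451] [ 0.47  0.42 -0.44  1.68  0.2   1.09  0.05]
yaw x 1.6564 [-0.   0.8 -0.2]
```

```bash
python3 -m creep '0 0 0.04 0;0 0 0.08 0;0 0 0.12 0;0 0 0.15 0;0 0 0.18 0;0 0 0.2 0;0 0 0.22 0;0 0 0.22 0'
python3 -m creep '0 0 0.01 0;0 0 0.02 0;0 0 0.024 0;0 0 0.024 0;0 0 0.024 0'
python3 to.py .5652 -.1176 .034
python3 - <<'E'
from fit import *
print(J(monitor.observe()["position"]))
E
```

```text
time_s: 29.82
position: [0.5623, -0.1157, 0.056]
ee_rot: [0.673, 0.74, -0.002, -0.003]
force: [-0.8, 0.8, -0.1]
opening: -0.002
time_s: 30.23
position: [0.565, -0.117, 0.0362]
ee_rot: [0.673, 0.74, 0.0, 0.0]
force: [-0.1, -1.1, 0.4]
opening: 0.002
[-0.0006  0.0002  0.0022] [ 0.37  0.74 -0.33  1.83  0.38  0.63 -0.09]
yaw x 1.6648 [-0.1 -1.1  0.4]
[-0.1644  0.0046  0.0362]
```

```bash
python3 -m creep '0.003 0 0.001 0;0.006 0 0.001 0;0.009 0 0.001 0;0.012 0 0.001 0;0.015 0 0.001 0;0.017 0 0.001 0;0.019 0 0.001 0;0.021 0 0.001 0'
python3 -m creep '0.0015 0 0 0;0.003 0 0 0;0.0045 0 0 0;0.006 0 0 0;0.0075 0 0 0;0.009 0 0 0'
python3 -m creep '0.0015 0 0 0;0.003 0 0 0;0.0045 0 0 0;0.006 0 0 0'
python3 -m creep '0.001 0 0 0;0.002 0 0 0;0.003 0 0 0;0.003 0 0 0'
python3 - <<'E'
from fit import *
print(J(monitor.observe()["position"]))
E
```

```text
time_s: 30.9
position: [0.5627, -0.0959, 0.0348]
ee_rot: [0.673, 0.74, -0.0, 0.0]
force: [0.9, -0.1, -0.4]
opening: -0.0
time_s: 31.4
position: [0.5618, -0.0873, 0.0348]
ee_rot: [0.673, 0.739, -0.0, 0.0]
force: [0.5, -1.8, 1.0]
opening: 0.003
time_s: 31.73
position: [0.5613, -0.081, 0.0348]
ee_rot: [0.673, 0.74, -0.0, 0.0]
force: [0.2, -3.0, 0.9]
opening: 0.0
time_s: 32.07
position: [0.561, -0.0779, 0.0348]
ee_rot: [0.673, 0.74, 0.0, -0.0]
force: [-0.3, -1.3, -0.3]
opening: -0.002
[-0.1251  0.0043  0.0348]
```

```bash
python3 -m creep '0.001 0 0 0;0.002 0 0 0;0.002 0 0 0'
python3 -m creep '0.001 0 0 0;0.002 0 0 0;0.002 0 0 0'
python3 -m creep '0.001 0 0 0;0.002 0 0 0;0.002 0 0 0'
```

```text
time_s: 32.32
position: [0.5608, -0.0761, 0.0348]
ee_rot: [0.673, 0.74, -0.0, -0.0]
force: [0.2, -2.1, -0.0]
opening: 0.0
time_s: 32.57
position: [0.5606, -0.0741, 0.0348]
ee_rot: [0.673, 0.74, -0.0, 0.0]
force: [-0.3, -2.8, 0.2]
opening: -0.003
time_s: 32.82
position: [0.5604, -0.0722, 0.0348]
ee_rot: [0.673, 0.74, -0.0, 0.0]
force: [0.5, -2.8, -1.1]
opening: -0.001
```

```bash
python3 -m creep '0.001 0 0 0;0.002 0 0 0;0.002 0 0 0'
python3 -m creep '0.001 0 0 0;0.002 0 0 0;0.002 0 0 0'
python3 -m creep '0.0005 0 0 0;0.001 0 0 0;0.001 0 0 0'; python3 -m creep '0 0 0 0'
```

```text
time_s: 33.07
position: [0.5602, -0.0702, 0.0348]
ee_rot: [0.673, 0.74, -0.0, 0.0]
force: [1.3, -4.5, -0.0]
opening: -0.004
time_s: 33.32
position: [0.56, -0.0682, 0.0348]
ee_rot: [0.673, 0.74, -0.0, 0.0]
force: [0.5, -5.3, 0.0]
opening: -0.004
time_s: 33.57
position: [0.56, -0.0673, 0.0348]
ee_rot: [0.673, 0.74, -0.0, 0.0]
force: [0.6, -5.3, 0.3]
opening: 0.005
time_s: 33.65
position: [0.56, -0.0673, 0.0348]
ee_rot: [0.673, 0.74, -0.0, 0.0]
force: [-0.8, -5.1, -0.6]
opening: -0.002
```

Contact is clear, at about 5 N with the pad well compressed. I'll ease back slowly so the shoe settles, then lift and check.

```bash
python3 -m creep '-0.001 0 0 0;-0.002 0 0 0;-0.003 0 0 0;-0.004 0 0 0;-0.005 0 0 0;-0.006 0 0 0;-0.007 0 0 0;-0.008 0 0 0'
python3 -m creep '-0.001 0 0 0;-0.002 0 0 0;-0.004 0 0 0;-0.007 0 0 0;-0.011 0 0 0;-0.016 0 0 0;-0.022 0 0 0;-0.03 0 0 0'
python3 -m creep '0 0 -0.03 0;0 0 -0.07 0;0 0 -0.11 0;0 0 -0.15 0;0 0 -0.19 0;0 0 -0.23 0;0 0 -0.245 0;0 0 -0.245 0'
python3 -m creep '0.04 0 0 0;0.08 0 0 0;0.12 0 0 0;0.16 0 0 0;0.18 0 0 0;0.187 0 0 0;0.187 0 0 0;0.187 0 0 0' -1
python3 m2.py w11 .062 | tail -4; python3 m3.py w11 .064
python3 - <<'E'
import cv2
im=cv2.imread("pics/w11_raw.png");cv2.imwrite("pics/w11.png",cv2.resize(im,None,fx=1.4,fy=1.4,interpolation=cv2.INTER_CUBIC))
E
```

```text
time_s: 34.32
position: [0.5608, -0.0751, 0.0348]
ee_rot: [0.673, 0.74, 0.0, -0.0]
force: [0.3, 0.3, 0.0]
opening: 0.004
time_s: 34.98
position: [0.5636, -0.1055, 0.0348]
ee_rot: [0.673, 0.74, 0.0, -0.0]
force: [0.8, 0.4, 0.4]
opening: -0.004
time_s: 35.65
position: [0.566, -0.1061, 0.2848]
ee_rot: [0.673, 0.739, 0.002, 0.004]
force: [0.3, -0.2, 0.1]
opening: 0.001
time_s: 36.32
position: [0.546, 0.0794, 0.279]
ee_rot: [0.674, 0.739, -0.001, -0.0]
force: [-0.9, -0.8, -0.2]
opening: 1.003
now
last 34.0 4.4 [32.2 52. ] rect ang deg 90.0 mom yaw 0.019
[[2.0, -23.3, -17.0, -20.2], [9.5, -23.0, -17.2, -20.1], [17.0, -20.3, -16.8, -18.6], [24.5, -20.0, -16.8, -18.4], [32.0, -20.0, 26.5, 3.2], [39.5, -20.0, 27.2, 3.6], [47.0, -20.0, 26.8, 3.4], [54.5, -18.0, 24.5, 3.2]]
heel black rear x 70.5
ff (-0.10600000000000001, None)
ff (-0.101, np.float64(-6.5), np.float64(21.5), np.float64(7.5))
ff (-0.096, np.float64(-22.5), np.float64(28.5), np.float64(3.0))
ff (-0.091, np.float64(-23.5), np.float64(29.5), np.float64(3.0))
ff (-0.086, np.float64(-24.5), np.float64(30.5), np.float64(3.0))
ff (-0.08099999999999999, np.float64(-24.5), np.float64(30.0), np.float64(2.75))
heel (0.034, np.float64(-20.5), np.float64(26.5), np.float64(3.0))
heel (0.044, np.float64(-20.5), np.float64(27.0), np.float64(3.25))
heel (0.054, np.float64(-18.5), np.float64(25.0), np.float64(3.25))
heel (0.058, np.float64(-16.0), np.float64(22.5), np.float64(3.25))
pad (0.067, np.float64(-9.5), np.float64(16.5), np.float64(3.5))
pad (0.069, np.float64(-6.0), np.float64(12.5), np.float64(3.25))
pad (0.071, np.float64(-1.0), np.float64(7.5), np.float64(3.25))
pad (0.073, None)
toe edge -0.014 -0.101
toe edge -0.007 -0.101
toe edge 0 -0.102
toe edge 0.007 -0.1035
toe edge 0.014 -0.102
```

View pics/w11.png

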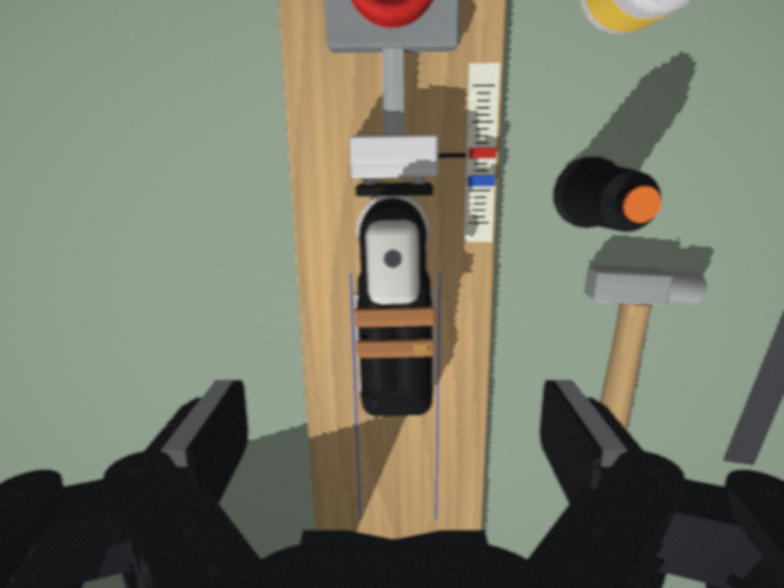

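The picture shows the shoe straight on the board, heel at (391,197) against the pad (front edge about v=194), the pointer at (440-466,155) in line with the red clip (483,153), and the thread, hammer and tin in place. One last numeric check before handing in.

Run:
```python
from fit import *
import json
s=json.load(open("w11.json"));f=lambda u,v,z:J(ray("wrist",u/1.4,v/1.4,z,s))
print("pad",f(358,194,.045),f(432,193,.045),"sole heel",f(391,197,.018),f(391,197,.03),"ptr",f(466,156,.018),"red",f(483,153,.02))
im=cv2.imread("pics/w11_raw.png");print(im[120:150,279].tolist())
```

```text
pad [0.075  0.0275 0.045 ] [ 0.0748 -0.025   0.045 ] sole heel [0.07   0.0043 0.018 ] [0.0711 0.0042 0.03  ] ptr [ 0.0992 -0.0523  0.018 ] red [ 0.1012 -0.0645  0.02  ]
[[211, 208, 210], [214, 211, 212], [213, 210, 212], [212, 210, 211], [212, 210, 211], [203, 203, 205], [170, 174, 180], [116, 129, 141], [73, 96, 113], [59, 82, 99], [46, 63, 74], [27, 36, 41], [20, 22, 22], [13, 10, 13], [22, 21, 23], [19, 18, 21], [22, 21, 20], [19, 19, 19], [25, 26, 26], [47, 50, 49], [66, 69, 68], [58, 60, 60], [36, 36, 34], [23, 21, 22], [19, 20, 18], [17, 15, 15], [18, 16, 16], [18, 18, 17], [20, 19, 18], [22, 21, 21]]
```

Run:
```python
from fit import *
import json
for n in("w6","w10","w11"):
    s=json.load(open(n+".json"));im=cv2.imread(f"pics/{n}_raw.png").astype(int)
    def at(x,y,z):
        u,v=proj("wrist",W(p,x,y,z),s);return cv2.remap(im.astype(np.float32),np.float32([[u]]),np.float32([[v]]),1)[0,0]
    xs=np.arange(.085,.118,.00025);o=[]
    for y in(-.040,-.044,-.048):
        w=np.array([max(0,75-at(x,y,.018).max()) for x in xs]);o.append(((w*xs).sum()/w.sum()*1e3).round(2) if w.sum() else None)
    r=[]
    for y in(-.059,-.064,-.069):
        w=np.array([max(0,a[2]-2*max(a[0],a[1])) for a in(at(x,y,.02) for x in xs)]);r.append(((w*xs).sum()/w.sum()*1e3).round(2))
    print(n,"cam x",J(cam("wrist",s)[3][:3,3])[0],"ptr",o,"red",r)
```

```text
w6 cam x 0.0713 ptr [np.float64(100.25), np.float64(100.5), np.float64(100.6)] red [np.float64(101.48), np.float64(101.46), np.float64(101.45)]
w10 cam x 0.1384 ptr [np.float64(100.19), np.float64(100.17), np.float64(100.15)] red [np.float64(102.03), np.float64(102.04), np.float64(101.99)]
w11 cam x 0.1052 ptr [np.float64(100.4), np.float64(100.28), np.float64(100.24)] red [np.float64(101.59), np.float64(101.91), np.float64(101.82)]
```

The pointer is 1.0-1.8 mm from the clip centre, inside the 3 mm allowed. The shoe is seated and the robot is clear of everything.

Run:
```python
from h import *
print(order.finish_job())
```

```text
the job is handed in; nothing more can be done
None
```

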